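# Index the welding positioner without breaking the tack

### The job

Turn the welding positioner's round faceplate anticlockwise until its white line meets the yellow pointer and the plate settles in its detent; the red upright bar on it is what you can push it round by. That bar is held by a single tack weld, so be gentle: never press with more than 12 newtons on it or on any other part of the positioner. The square tube stands loose on the plate and must stay upright at the centre; leave everything else on the bench where it is.

Things in the scene. Friction and masses are not known exactly. Their poses are not given: they have to be found in the camera images.
- positioner: Welding positioner, fixed to the bench. Blue base 200 x 200 mm; on its -x side a 50 mm wide spring housing, 77 mm high, reaches 165 mm from the centre. Origin: centre of its underside, on the bench and the vertical turning axis; z up. It carries a round grey aluminium faceplate (turntable), 210 mm in diameter, upper face 72 mm above the bench.
- faceplate (a joint): Faceplate's angle in rad about the vertical axis: 0 in the detent, white line at the pointer; grows anticlockwise seen from above; starts between -1.9 and -1.1, so the turn is 63 to 109 degrees anticlockwise (stops at -2.6 and 1.2). It takes about 0.7 N at the red bar, and about 2 N more per 0.1 m/s of the bar's speed; it stays where it is left and can be turned back.
- faceplate_axis (a point): Centre of the faceplate's upper face, 72 mm above the bench.
- line_end (a point): Outer end of the white line (9 mm wide, on a black stripe 26 mm wide) painted radially on the faceplate, 103 mm from the axis; turns with it.
- pointer_tip (a point): Tip of the fixed yellow pointer, 109 mm from the axis, 77 mm above the bench. The detent is below it: a sprung roller rides over a bump on the rim between about -0.25 and -0.1 rad (about 5 N at the bar), then draws the plate to 0 by itself from between -0.08 and 0.08; past about 0.1 it rides over a second bump and the detent is lost.
- bar_top (a point): Centre of the top of the red upright bar, round, 22 mm in diameter, 80 mm tall, tack-welded on the faceplate 85 mm from the axis (top 152 mm above the bench). Seen from above it stands 135 degrees clockwise from the white line and turns with the plate; it is rigid.
- tube: Square aluminium tube offcut, 40 x 40 x 75 mm, standing loose and upright on the faceplate within 8 mm of its axis; its top is 147 mm above the bench. Origin: centre of its foot; z up.
- grinder: Bystander: yellow angle grinder with a cup brush, about 300 mm long and 97 mm high, lying along its x axis. Origin: at its underside, under the motor's front half.
- magnet_square: Bystander: red arrow-shaped magnetic welding square, 100 x 100 x 16 mm, lying flat, usually about 50 mm off the left (+y) side of the positioner's base. Origin: at its underside, near the middle.
- horseshoe: Bystander: rust-orange horseshoe, about 125 mm, 9 mm thick, lying flat. Origin: at its underside, near the middle.
- pliers: Bystander: steel locking pliers, about 220 mm long, 14 mm high, lying along x. Origin: at its underside, near the middle.
- hammer: Bystander: wooden-handled hammer, about 260 mm long and 26 mm high, lying along its x axis. Origin: at its underside, near the middle.
- scrap: Bystander: rust-orange steel offcut, 100 x 70 x 6 mm, lying flat, usually about 60 mm off the right (-y) side of the positioner's base. Origin: at its underside, near the middle.
- spray_can: Bystander: spray can with a blue label, 60 mm diameter, 160 mm tall, standing. Origin: at its underside, near the middle.
Mind the look-alikes: they are no part of the job. Leave any orange or pink look-alike of the tube alone.

How it is judged:
By the outcome, as a careful person would: the job done as asked, in the order asked, and still so for the second after the job is handed in, with the robot touching nothing.
It also fails if it takes over 51 s, if anything falls off the work surface, if the arm or the gripper's body presses on something with over 40 N, if the wrist force passes 120 N, or if a joint passes its speed limit or range.

### The arm

A 6-joint arm with a two-finger parallel gripper is mounted at the origin on the work surface. World frame = base frame: x ahead of the robot, y to its left, z up, the work surface at z = 0. Lengths are in m, angles in rad, forces in N, time in s.
With the tool pointing down it reaches from about 0.3 to 0.875 m from the base axis. Payload 6.4 kg.
Tool frame: the origin (TCP) lies at the very end of the fingers, on their centre line; the grasp point (between the pads) lies ctrl.grip_point_offset behind it (ctrl.grip_point_offset is the distance from the TCP to the grasp point, in m); z points along the fingers, x is the direction in which the jaws open and shut, and the axes are right-handed (so a half turn about z gives the same grasp; the last joint's range is limited). The gripper opens to 85 mm and grips with 20 to 120 N. Pads are 22 mm wide; open, the fingers measure 114 mm over their backs; the gripper's body (76 mm by 85 mm) begins 54 mm behind the grasp point. The pads swing forward as they close: fully open they stand 13 mm farther back than shut.
Start: joints at [0.905, 0.181, 1.607, -0, 1.354, -0.206], TCP at [0.255, 0.515, 0.231] pointing down, gripper open.
Joint ranges: [-2.99, 2.99], [-0.89, 2.07], [0.3, 2.58], [-1.14, 4.28], [0, 2.63], [-3.12, 3.12]. Speed limits (rad/s): [2.57, 2.57, 3.01, 3.14, 3.14, 3.14].

### API

Orientations are given as a unit quaternion [w, x, y, z].
In Python, from bench import get_obs, viewer, workorder, ctrl gives the robot as it stands. The module is installed in compiled form; this text tells all that it offers.
- The arm moves only by the tool move_arm, never from a script. Its argument "increments" is a list of rows, each an object of numbers: "tx", "ty", "tz": the shift along the tool's x, y, z in m; "turn": the turn about the tool's z in degrees. A call has 1 to 20 rows; each row is the pose to reach, as a shift and turn from the pose commanded when the call began, along the tool's axes at that moment; what a row does not reach only later rows make up. A row lasts 1/12 s, in which the tool goes at most 41.7 mm and 7.16 degrees, less where a joint would pass 70% of its speed; a pose out of reach is approached as far as the arm can. A call with a gripper value outside its range is refused whole. "gripper" is the opening, from 0 (shut) to 1 (fully open), set as the call begins (left out, the last holds). The fingers move at their own pace and stop on an object; the grip force is fixed at half the most. Time passes only in rows, so rows that repeat a pose let the fingers close. It gives the time, the measured TCP pose, the force and the opening at its end, in the units of the state.
- get_obs(): the state, without advancing time (a new reading comes with each control period).
- viewer.camera(name): name is "scene" or "top" or "wrist"; returns (picture, depth): 480x640x3 uint8, red, green, blue; 480x640 float32, m along the optical axis (not along the pixel's ray), 0 where there is no reading.
- viewer.get_calibration(name): a dict with "intrinsics" (3x3 intrinsics, pixels), "k1" (the pictures are not rectified: a ray, as slopes to the right and down, at radius r is drawn at 1 + k1 r^2 times it, then the intrinsics apply), "origin" and "attitude" of the camera in the world. Camera axes: x right, y up, looking along -z (the intrinsics and any distortion apply to the point x, -y, -z); pixel columns grow to the right and rows downward; lengths in m; the calibration is good to about 2 mm. A picture is of the moment at which its call begins: read the wrist's pose just before it. get_calibration takes no time and is no camera call; for the wrist camera it gives the pose at the moment of the call.
- workorder.hand_in(): hands the job in, once; it reports no verdict.
The state is a dict: "time_s": time; "q": joint angles; "dq": joint speeds; "joint_efforts": joint torques, N m; "eef_pos": TCP position; "eef_rot": TCP orientation; "wrist_force": force on the tool from outside, world axes, zero at the start; "torque": the same for the moment, N m; "opening": opening from 0.0 (shut) to 1.0 (fully open).
Only numpy, scipy, OpenCV 4.12 (cv2) and the standard library are available. Lean on these libraries where they do the work, as an engineer would, in place of code of your own. Each camera call takes 0.05 s, during which the arm holds its last target.

## Working session

There is one attempt and no reset: what is moved stays moved. The work goes in short steps, Python scripts to look and compute and a tool call to move; the robot and the scene stay as the last step left them, time stands still between calls to the robot, and variables do not carry over. Pictures are saved under pics/ and viewed, and the job is handed in when it is done.

Besides the shell and the picture viewer there is one more tool, called after "Request:" as name([rows], argument=value, ...), one row to a line, values as JSON. move_arm: Moves the arm, as the interface text tells. Its arguments: {"type":"object","properties":{"increments":{"type":"array"},"gripper":{"type":"number"}},"required":["increments"]}

```bash
mkdir -p pics
python3 - <<'E'
from bench import get_obs, viewer, workorder, ctrl
import cv2,numpy as np
o=get_obs();print(o,ctrl.grip_point_offset)
for n in("scene","top"):
    p,d=viewer.camera(n);cv2.imwrite(f"pics/{n}0.png",p[:,:,::-1]);np.save(f"pics/{n}0.npy",d);print(n,viewer.get_calibration(n))
E
```

```text
{'time_s': 0.0, 'q': array([ 9.04690273e-01,  1.81530163e-01,  1.60800333e+00, -1.41393395e-05,
        1.35380459e+00, -2.06312168e-01]), 'dq': array([-0.00019726, -0.00018766,  0.00199737, -0.00123274,  0.00138786,
        0.00071761]), 'joint_efforts': array([-1.11181831e-03, -4.44893575e+01, -3.51319706e+01, -5.96244063e-04,
        9.44548199e-03,  1.40983664e-05]), 'eef_pos': array([0.25481028, 0.5148423 , 0.23039253]), 'eef_rot': array([ 3.05073947e-04,  8.49635089e-01,  5.27370319e-01, -8.17687701e-04]), 'wrist_force': array([-0.44338717, -0.4074932 ,  0.51947636]), 'torque': array([ 0.03241266,  0.03214938, -0.03148118]), 'opening': 0.9982463824604869} 0.0187
scene {'intrinsics': array([[607.07338637,   0.        , 316.77577377],
       [  0.        , 607.07338637, 245.14170615],
       [  0.        ,   0.        ,   1.        ]]), 'k1': -0.13994377796908777, 'origin': array([1.38327154, 0.76261916, 1.11189499]), 'attitude': array([0.34897397, 0.16849394, 0.37811354, 0.84074795])}
top {'intrinsics': array([[481.99335516,   0.        , 316.12448339],
       [  0.        , 481.99335516, 236.33340067],
       [  0.        ,   0.        ,   1.        ]]), 'k1': -0.04766064713190468, 'origin': array([ 0.28441978, -0.0210668 ,  1.35665207]), 'attitude': array([ 0.72410304,  0.07981096, -0.07688049, -0.68073077])}
```

View pics/scene0.png

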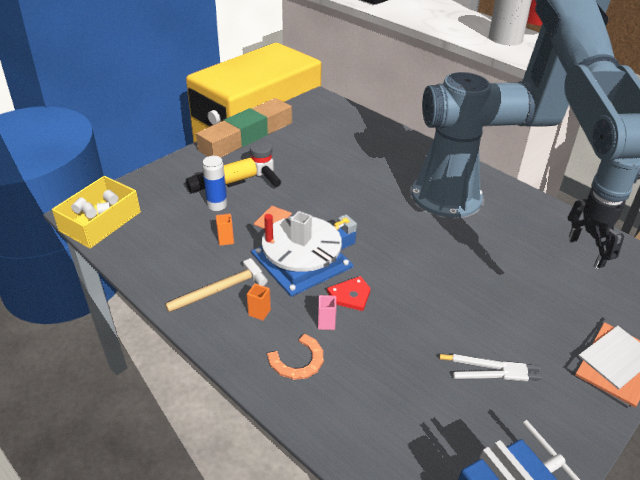

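View pics/top0.png

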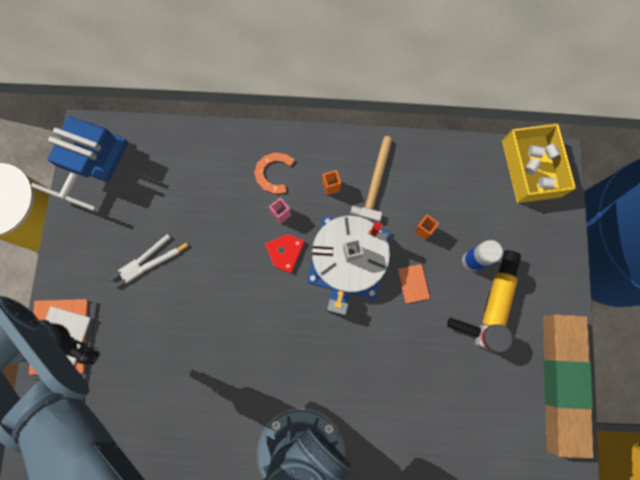

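```bash
cat > h.py <<'E'
import numpy as np,cv2
from scipy.spatial.transform import Rotation as R
def RM(c): q=c['attitude'];return R.from_quat([q[1],q[2],q[3],q[0]]).as_matrix()
def dist(c): return np.array([c['k1'],0,0,0,0.])
def ray(c,u,v):
    a=cv2.undistortPointsIter(np.array([[[u,v]]],float),c['intrinsics'],dist(c),None,None,(3,100,1e-12))[0,0]
    return RM(c)@np.array([a[0],-a[1],-1])
def atz(c,u,v,z): r=ray(c,u,v);o=c['origin'];return o+r*(z-o[2])/r[2]
def atd(c,u,v,d): return c['origin']+ray(c,u,v)*d
def proj(c,P):
    p=RM(c).T@(np.asarray(P)-c['origin']);p=np.array([p[0],-p[1],-p[2]])
    return cv2.projectPoints(p.reshape(1,1,3),np.zeros(3),np.zeros(3),c['intrinsics'],dist(c))[0].ravel()
E
python3 - <<'E'
import cv2
a=cv2.imread("pics/top0.png")[195:325,280:450];cv2.imwrite("pics/t0c.png",cv2.resize(a,None,fx=4.5,fy=4.5,interpolation=2))
a=cv2.imread("pics/scene0.png")[190:310,230:380];cv2.imwrite("pics/s0c.png",cv2.resize(a,None,fx=5,fy=5,interpolation=2))
E
```

```text
(no output)
```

View pics/t0c.png

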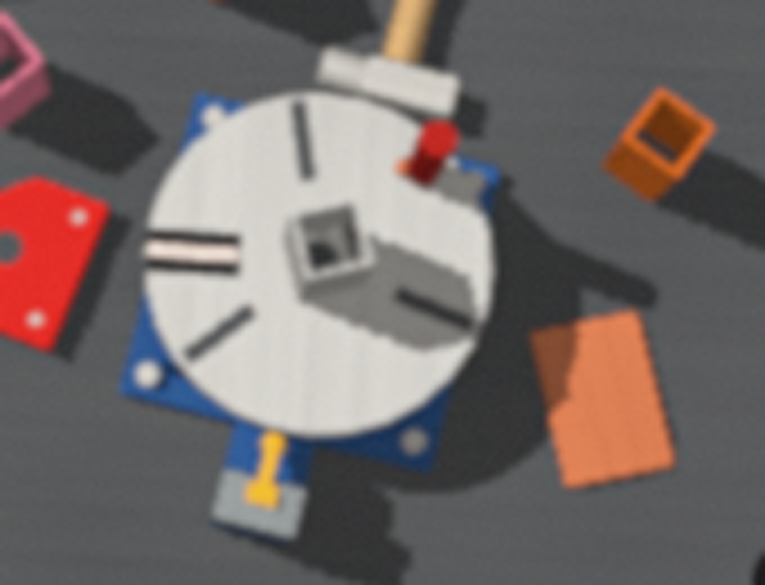

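View pics/s0c.png

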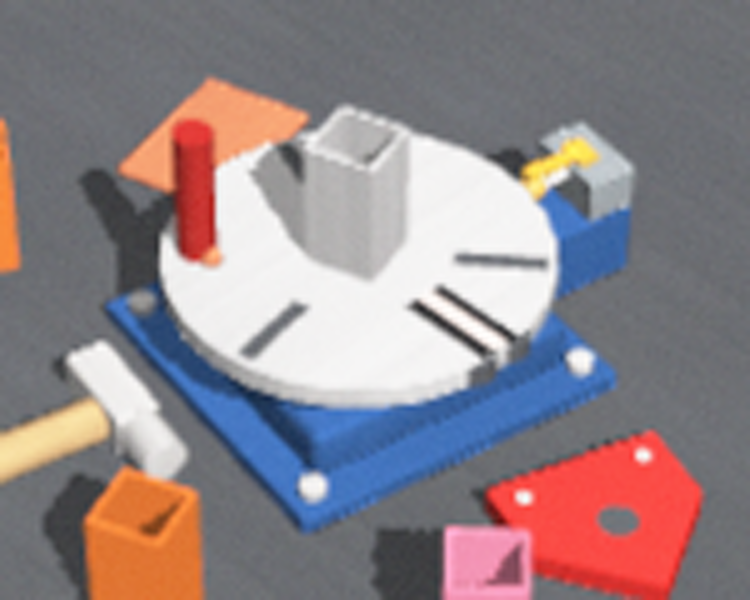

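Run:
```python
from h import *
from bench import viewer
from scipy.optimize import least_squares
c=viewer.get_calibration("top");s=viewer.get_calibration("scene")
p=cv2.imread("pics/top0.png");d=np.load("pics/top0.npy")
cp=lambda x,y:(280+(x+.5)/4.5-.5,195+(y+.5)/4.5-.5)
sp=lambda x,y:(230+(x+.5)/5-.5,190+(y+.5)/5-.5)
# plate rim points in crop
rim=[(145,262),(163,185),(215,125),(322,92),(390,105),(492,275),(470,345),(400,415),(322,436),(230,412),(165,345)]
P=np.array([atz(c,*cp(*r),.072)[:2] for r in rim])
f=least_squares(lambda x:np.hypot(P[:,0]-x[0],P[:,1]-x[1])-x[2],[.5,0,.1]);print("plate",f.x,f.fun.round(4))
ax=f.x[:2]
def rep(n,w):
    v=w[:2]-ax;print(n,w.round(4),"r",np.hypot(*v).round(4),"ang",np.degrees(np.arctan2(v[1],v[0])).round(1))
rep("line_out",atz(c,*cp(148,249),.072));rep("line_in",atz(c,*cp(238,253),.072))
rep("pointer tip top",atz(c,*cp(274,434),.077));rep("bar top",atz(c,*cp(440,134),.152))
rep("pointer scene",atz(s,*sp(528,190),.077)); rep("bar scene",atz(s,*sp(193,128),.152));rep("line scene",atz(s,*sp(503,350),.072))
for n,q in (("plate",(200,300)),("bartop",(440,134)),("tube rim",(345,222))):
    u,v=cp(*q);print(n,atd(c,u,v,d[int(round(v)),int(round(u))]))
for r in[(303,250),(352,208),(370,268),(315,285)]: rep("tube top",atz(c,*cp(*r),.147))
for n,r,z in(("can",(488,250),.16),("orange tube R",(428,222),.075),("orange tube L",(331,178),.075),("pink",(280,206),.075),("hammer head",(366,214),.026)):print(n,atz(c,*r,z))
```

```text
plate [ 0.53511678 -0.10207591  0.1052026 ] [-0.0008 -0.0007 -0.0008 -0.      0.0019 -0.0001 -0.0014 -0.0005  0.0007
  0.0011  0.0006]
line_out [0.5357 0.0008 0.072 ] r 0.1029 ang 89.7
line_in [ 0.5366 -0.0535  0.072 ] r 0.0486 ang 88.2
pointer tip top [ 0.4283 -0.0805  0.077 ] r 0.1089 ang 168.6
bar top [ 0.5974 -0.1634  0.152 ] r 0.0874 ang -44.5
pointer scene [ 0.435  -0.0689  0.077 ] r 0.1054 ang 161.6
bar scene [ 0.5898 -0.1618  0.152 ] r 0.081 ang -47.5
line scene [0.533  0.0057 0.072 ] r 0.1078 ang 91.1
plate [ 0.50592113 -0.03228755  0.07555764]
bartop [ 0.59734642 -0.16334448  0.15236243]
tube rim [ 0.55351776 -0.11501076  0.10095304]
tube top [ 0.5259 -0.0884  0.147 ] r 0.0165 ang 123.9
tube top [ 0.5521 -0.1152  0.147 ] r 0.0214 ang -37.8
tube top [ 0.5179 -0.1269  0.147 ] r 0.0302 ang -124.8
tube top [ 0.5062 -0.0962  0.147 ] r 0.0295 ang 168.5
can [ 0.54583069 -0.44682097  0.16      ]
orange tube R [ 0.632962   -0.31170071  0.075     ]
orange tube L [ 0.74349549 -0.03807594  0.075     ]
pink [0.65313897 0.09828157 0.075     ]
hammer head [ 0.65880484 -0.1446637   0.026     ]
```

Request:
move_arm([
  {"tx": -0.01, "ty": 0.013, "tz": -0.02, "turn": 1},
  {"tx": -0.03, "ty": 0.04, "tz": -0.02, "turn": 3},
  {"tx": -0.05, "ty": 0.066, "tz": -0.02, "turn": 5},
  {"tx": -0.075, "ty": 0.099, "tz": -0.02, "turn": 7},
  {"tx": -0.1, "ty": 0.132, "tz": -0.02, "turn": 8},
  {"tx": -0.125, "ty": 0.165, "tz": -0.02, "turn": 9},
  {"tx": -0.15, "ty": 0.199, "tz": -0.02, "turn": 10},
  {"tx": -0.175, "ty": 0.232, "tz": -0.02, "turn": 11},
  {"tx": -0.2, "ty": 0.265, "tz": -0.02, "turn": 12},
  {"tx": -0.225, "ty": 0.298, "tz": -0.02, "turn": 13},
  {"tx": -0.25, "ty": 0.331, "tz": -0.02, "turn": 14},
  {"tx": -0.275, "ty": 0.364, "tz": -0.02, "turn": 15},
  {"tx": -0.3, "ty": 0.397, "tz": -0.02, "turn": 16},
  {"tx": -0.325, "ty": 0.43, "tz": -0.02, "turn": 17},
  {"tx": -0.35, "ty": 0.463, "tz": -0.02, "turn": 18},
  {"tx": -0.375, "ty": 0.497, "tz": -0.02, "turn": 19},
  {"tx": -0.4, "ty": 0.53, "tz": -0.02, "turn": 19},
  {"tx": -0.425, "ty": 0.563, "tz": -0.02, "turn": 19},
  {"tx": -0.445, "ty": 0.589, "tz": -0.02, "turn": 19},
  {"tx": -0.456, "ty": 0.604, "tz": -0.02, "turn": 19},
], gripper=0.6)

```text
time_s: 1.77
eef_pos: [0.5947, -0.1652, 0.2504]
eef_rot: [0.0, 0.926, 0.379, -0.0]
wrist_force: [-0.2, 1.3, -0.7]
opening: 0.602
```

Request:
move_arm([
  {"tx": 0},
  {"tx": 0},
  {"tx": 0},
])

```text
validation failed for argument at $.in...
```

Run:
```python
from bench import get_obs, viewer
from h import *
o=get_obs();print(o['time_s'],o['eef_pos'],o['eef_rot'],o['wrist_force'],o['opening'])
for n in("wrist","top"):
    c=viewer.get_calibration(n);p,d=viewer.camera(n);cv2.imwrite(f"pics/{n}1.png",p[:,:,::-1]);np.save(f"pics/{n}1.npy",d)
    np.save(f"pics/{n}1c.npy",c,allow_pickle=True)
    if n=="wrist":
        print(c)
        for P in((.535,-.102,.072),(.5945,-.1626,.152)):print(proj(c,P))
```

```text
1.7667 [ 0.59468223 -0.16524641  0.25039271] [ 1.26189809e-04  9.25559880e-01  3.78601004e-01 -4.14457076e-04] [-0.21574433  1.28409373 -0.67266365] 0.6017741773522789
{'intrinsics': array([[380.54057901,   0.        , 327.51824704],
       [  0.        , 380.54057901, 235.08506169],
       [  0.        ,   0.        ,   1.        ]]), 'k1': 0.025606383701424058, 'origin': array([ 0.53651468, -0.10459996,  0.39290123]), 'attitude': array([ 0.91292658, -0.15323651, -0.06264662,  0.37304026])}
[328.42906226  99.30048073]
[328.65441358 233.37210975]
```

View pics/wrist1.png

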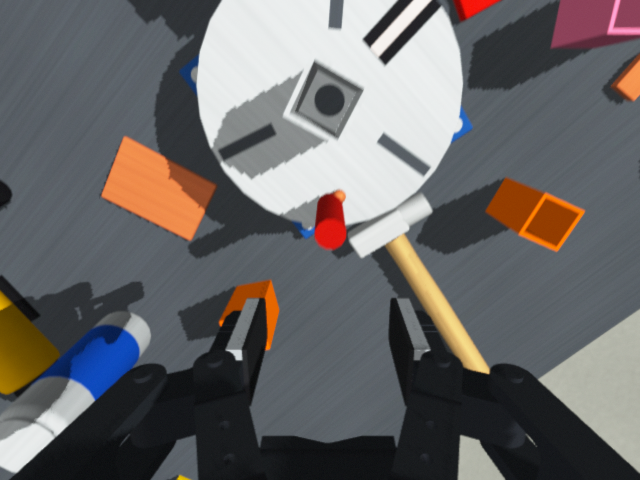

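View pics/top1.png

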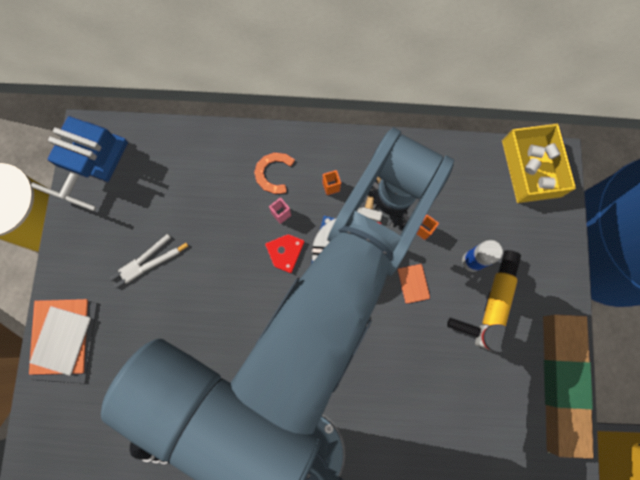

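Run:
```python
from h import *
c=np.load("pics/wrist1c.npy",allow_pickle=True).item()
d=np.load("pics/wrist1.npy")
p=cv2.imread("pics/wrist1.png")
b=atz(c,331,233,.152);print("bar",b,atd(c,331,233,d[233,331]))
rim=[(463,75),(455,125),(433,178),(400,210),(300,223),(250,195),(215,150),(198,95),(203,40)]
from scipy.optimize import least_squares
P=np.array([atz(c,*r,.072)[:2] for r in rim])
f=least_squares(lambda x:np.hypot(P[:,0]-x[0],P[:,1]-x[1])-x[2],[.5,0,.1]);print(f.x,f.fun.round(4))
v=b[:2]-f.x[:2];print(np.hypot(*v),np.degrees(np.arctan2(v[1],v[0])))
for q in((378,52),(433,-2+2)):
    w=atz(c,*q,.072)[:2]-f.x[:2];print(np.hypot(*w),np.degrees(np.arctan2(w[1],w[0])))
# plan: tool frame rows at current commanded
```

```text
bar [ 0.59543511 -0.16131453  0.152     ] [ 0.59538345 -0.1612648   0.15221123]
[ 0.53800696 -0.10197051  0.10423307] [-0.0005 -0.0026  0.0013  0.0029 -0.0002 -0.0018 -0.0014  0.0007  0.0016]
0.08258151118346888 -45.93995862025764
0.050363472559230606 89.59406025808968
0.10145730275429136 87.66583690705255
```

Run:
```python
from h import *
from bench import viewer
c=viewer.get_calibration("top");s=viewer.get_calibration("scene")
cp=lambda x,y:(280+(x+.5)/4.5-.5,195+(y+.5)/4.5-.5)
sp=lambda x,y:(230+(x+.5)/5-.5,190+(y+.5)/5-.5)
A=[atz(c,*cp(*q),.02) for q in((213,117),(147,375),(414,440))]
print(A,np.mean([A[0],A[2]],0))
a=lambda v:np.degrees(np.arctan2(v[1],v[0]))
print(a(A[1]-A[0]),a(A[2]-A[1])+90+180)
S=[atz(s,*sp(*q),.02) for q in((580,362),(313,487),(143,300))];print(S,a(S[0]-S[1]),a(S[2]-S[1]),np.mean([S[0],S[2]],0))
for q in((-.1085,0),):
  for th in(166,168,170):
    t=np.radians(th);P=[.536+.109*np.cos(t),-.102+.109*np.sin(t),.077];print(th,(proj(c,P)+.5-[280,195])*4.5,(proj(s,P)+.5-[230,190])*5)
  print((proj(c,[.536,-.102,.147])+.5-[280,195])*4.5,(proj(s,[.536,-.102,.147])+.5-[230,190])*5)
```

```text
[array([ 0.63388976, -0.03421257,  0.02      ]), array([ 0.46644556, -0.00270813,  0.02      ]), array([ 0.43628476, -0.16955708,  0.02      ])] [ 0.53508726 -0.10188483  0.02      ]
169.34443418365674 169.75345897405737
[array([0.46805408, 0.0029715 , 0.02      ]), array([ 0.63412127, -0.02880692,  0.02      ]), array([ 0.60093699, -0.19629136,  0.02      ])] 169.1669093681922 -101.20706698566224 [ 0.53449554 -0.09665993  0.02      ]
166 [266.40527537 430.75976758] [525.41521725 180.81795248]
168 [272.60005336 432.58894502] [521.49068905 177.00167492]
170 [278.85446277 434.20185213] [517.37584757 173.27923424]
[328.14393214 234.6117841 ] [351.06607428 142.64507076]
```

Request:
move_arm([
  {"tx": 0, "ty": 0, "tz": 0.01, "turn": 0},
  {"tx": 0, "ty": 0, "tz": 0.02, "turn": 0},
  {"tx": 0, "ty": 0, "tz": 0.03, "turn": 0},
  {"tx": 0, "ty": 0, "tz": 0.03, "turn": 0},
])

```text
time_s: 2.2
eef_pos: [0.5921, -0.1593, 0.2177]
eef_rot: [-0.002, 0.925, 0.381, -0.002]
wrist_force: [-1.0, -0.3, -1.6]
opening: 0.597
```

Request:
move_arm([
  {"tx": 0, "ty": 0, "tz": 0, "turn": 0},
  {"tx": 0, "ty": 0, "tz": 0, "turn": 0},
  {"tx": 0, "ty": 0, "tz": 0, "turn": 0},
  {"tx": 0, "ty": 0, "tz": 0, "turn": 0},
])

```text
time_s: 2.53
eef_pos: [0.5944, -0.1613, 0.2221]
eef_rot: [0.001, 0.925, 0.38, 0.0]
wrist_force: [-0.8, -0.1, 0.9]
opening: 0.599
```

Run:
```python
from bench import get_obs
for i in range(1):
    o=get_obs();print(o['time_s'],o['eef_pos'],o['eef_rot'],o['wrist_force'],o['dq'])
```

```text
2.5333 [ 0.59443598 -0.16130825  0.22206437] [5.03643264e-04 9.24952886e-01 3.80081201e-01 4.30180621e-04] [-0.82574856 -0.09933227  0.93596457] [-0.00330916  0.00231754  0.00065438 -0.00070813 -0.00193056 -0.00045366]
```

Request:
move_arm([
  {"tx": 0, "ty": 0.001, "tz": 0.004, "turn": 0},
  {"tx": 0, "ty": 0.001, "tz": 0.012, "turn": 0},
  {"tx": 0, "ty": 0.001, "tz": 0.022, "turn": 0},
  {"tx": 0, "ty": 0.001, "tz": 0.032, "turn": 0},
  {"tx": 0, "ty": 0.001, "tz": 0.042, "turn": 0},
  {"tx": 0, "ty": 0.001, "tz": 0.052, "turn": 0},
  {"tx": 0, "ty": 0.001, "tz": 0.062, "turn": 0},
  {"tx": 0, "ty": 0.001, "tz": 0.072, "turn": 0},
  {"tx": 0, "ty": 0.001, "tz": 0.082, "turn": 0},
  {"tx": 0, "ty": 0.001, "tz": 0.092, "turn": 0},
  {"tx": 0, "ty": 0.001, "tz": 0.101, "turn": 0},
  {"tx": 0, "ty": 0.001, "tz": 0.108, "turn": 0},
  {"tx": 0, "ty": 0.001, "tz": 0.112, "turn": 0},
  {"tx": 0, "ty": 0.001, "tz": 0.114, "turn": 0},
  {"tx": 0, "ty": 0.001, "tz": 0.114, "turn": 0},
  {"tx": 0, "ty": 0.001, "tz": 0.114, "turn": 0},
])

```text
time_s: 3.87
eef_pos: [0.5951, -0.1622, 0.1077]
eef_rot: [0.0, 0.925, 0.38, 0.0]
wrist_force: [0.4, 1.0, -0.1]
opening: 0.602
```

```bash
cat > look.py <<'E'
import sys
from bench import get_obs, viewer
from h import *
k=sys.argv[1]
o=get_obs();q=o['eef_rot'];print(o['time_s'],o['eef_pos'],"yaw",np.degrees(2*np.arctan2(q[2],q[1])),o['wrist_force'])
ims=[]
for n in("wrist","scene"):
    c=viewer.get_calibration(n);p,d=viewer.camera(n);np.save(f"pics/{n}{k}c.npy",c,allow_pickle=True);np.save(f"pics/{n}{k}.npy",d)
    p=p[:,:,::-1].copy();cv2.imwrite(f"pics/{n}{k}f.png",p);ims.append(p)
s=cv2.resize(ims[1][160:340,210:400],(507,480),interpolation=2)
cv2.imwrite(f"pics/look{k}.png",cv2.resize(np.hstack(ims[:1]+[s]),(800,335)))
E
python3 look.py 2
```

```text
3.8667 [ 0.59506439 -0.16221101  0.10768541] yaw 44.656357230002826 [ 0.36500156  0.9744155  -0.07600999]
```

View pics/look2.png

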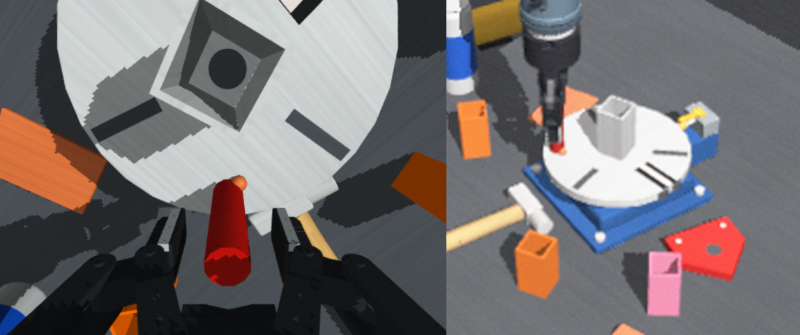

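Request:
move_arm([
  {"tx": 0.003, "ty": -0.0001, "tz": 0, "turn": -2},
  {"tx": 0.0059, "ty": -0.0002, "tz": 0, "turn": -4},
  {"tx": 0.0089, "ty": -0.0005, "tz": 0, "turn": -6},
  {"tx": 0.0104, "ty": -0.0006, "tz": 0, "turn": -7},
  {"tx": 0.0111, "ty": -0.0007, "tz": 0, "turn": -7.5},
  {"tx": 0.0118, "ty": -0.0008, "tz": 0, "turn": -8},
  {"tx": 0.0126, "ty": -0.0009, "tz": 0, "turn": -8.5},
  {"tx": 0.0133, "ty": -0.001, "tz": 0, "turn": -9},
  {"tx": 0.014, "ty": -0.0012, "tz": 0, "turn": -9.5},
  {"tx": 0.0148, "ty": -0.0013, "tz": 0, "turn": -10},
  {"tx": 0.0155, "ty": -0.0014, "tz": 0, "turn": -10.5},
  {"tx": 0.0162, "ty": -0.0016, "tz": 0, "turn": -11},
  {"tx": 0.0169, "ty": -0.0017, "tz": 0, "turn": -11.5},
  {"tx": 0.0177, "ty": -0.0019, "tz": 0, "turn": -12},
  {"tx": 0.0191, "ty": -0.0022, "tz": 0, "turn": -13},
  {"tx": 0.0206, "ty": -0.0025, "tz": 0, "turn": -14},
])

```text
time_s: 5.3
eef_pos: [0.6076, -0.1458, 0.1073]
eef_rot: [-0.0, 0.871, 0.49, -0.0]
wrist_force: [-1.2, -0.9, -0.0]
opening: 0.596
```

```bash
python3 look.py 3
```

```text
5.3 [ 0.60763661 -0.14576845  0.10726517] yaw 58.74566217885415 [-1.23481925 -0.88548647 -0.00942499]
```

View pics/look3.png

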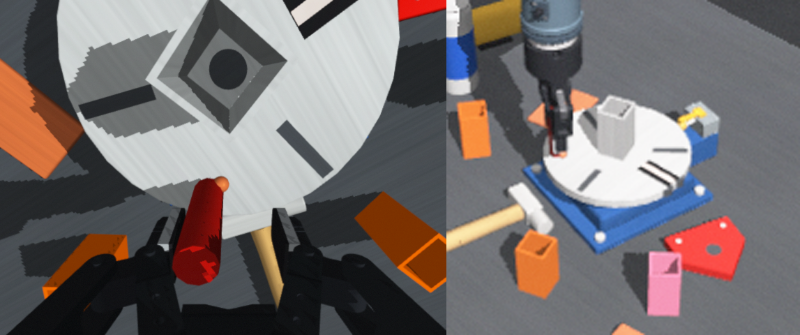

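Run:
```python
import numpy as np
for D in[1,2,3.4,4.8,6.2,7.6,9,10.4,11.8,13.2,14.6,16,17.4,18.8,20.2,21.6,23,24.4,25.4,26]:
    t=np.radians(D);print(D,round(.085*np.sin(t),4),round(-.085*(1-np.cos(t)),4))
```

```text
1 0.0015 -0.0
2 0.003 -0.0001
3.4 0.005 -0.0001
4.8 0.0071 -0.0003
6.2 0.0092 -0.0005
7.6 0.0112 -0.0007
9 0.0133 -0.001
10.4 0.0153 -0.0014
11.8 0.0174 -0.0018
13.2 0.0194 -0.0022
14.6 0.0214 -0.0027
16 0.0234 -0.0033
17.4 0.0254 -0.0039
18.8 0.0274 -0.0045
20.2 0.0294 -0.0052
21.6 0.0313 -0.006
23 0.0332 -0.0068
24.4 0.0351 -0.0076
25.4 0.0365 -0.0082
26 0.0373 -0.0086
```

Request:
move_arm([
  {"tx": 0.0015, "ty": 0, "tz": 0, "turn": -1},
  {"tx": 0.003, "ty": -0.0001, "tz": 0, "turn": -2},
  {"tx": 0.005, "ty": -0.0001, "tz": 0, "turn": -3.4},
  {"tx": 0.0071, "ty": -0.0003, "tz": 0, "turn": -4.8},
  {"tx": 0.0092, "ty": -0.0005, "tz": 0, "turn": -6.2},
  {"tx": 0.0112, "ty": -0.0007, "tz": 0, "turn": -7.6},
  {"tx": 0.0133, "ty": -0.001, "tz": 0, "turn": -9},
  {"tx": 0.0153, "ty": -0.0014, "tz": 0, "turn": -10.4},
  {"tx": 0.0174, "ty": -0.0018, "tz": 0, "turn": -11.8},
  {"tx": 0.0194, "ty": -0.0022, "tz": 0, "turn": -13.2},
  {"tx": 0.0214, "ty": -0.0027, "tz": 0, "turn": -14.6},
  {"tx": 0.0234, "ty": -0.0033, "tz": 0, "turn": -16},
  {"tx": 0.0254, "ty": -0.0039, "tz": 0, "turn": -17.4},
  {"tx": 0.0274, "ty": -0.0045, "tz": 0, "turn": -18.8},
  {"tx": 0.0294, "ty": -0.0052, "tz": 0, "turn": -20.2},
  {"tx": 0.0313, "ty": -0.006, "tz": 0, "turn": -21.6},
  {"tx": 0.0332, "ty": -0.0068, "tz": 0, "turn": -23},
  {"tx": 0.0351, "ty": -0.0076, "tz": 0, "turn": -24.4},
  {"tx": 0.0365, "ty": -0.0082, "tz": 0, "turn": -25.4},
  {"tx": 0.0373, "ty": -0.0086, "tz": 0, "turn": -26},
])

```text
time_s: 7.07
eef_pos: [0.6198, -0.1092, 0.1073]
eef_rot: [0.0, 0.739, 0.674, 0.0]
wrist_force: [-1.0, -1.2, -0.5]
opening: 0.594
```

```bash
python3 look.py 4
```

```text
7.0667 [ 0.61983397 -0.10916713  0.10732383] yaw 84.75949564150908 [-1.0084231  -1.21306674 -0.49483495]
```

View pics/look4.png

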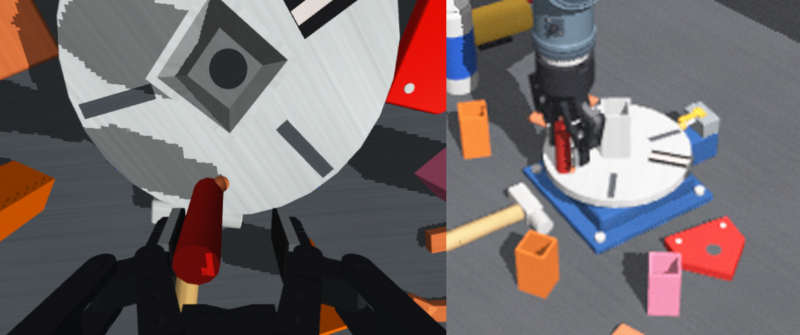

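Request:
move_arm([
  {"tx": 0.0015, "ty": 0, "tz": 0, "turn": -1},
  {"tx": 0.003, "ty": -0.0001, "tz": 0, "turn": -2},
  {"tx": 0.005, "ty": -0.0001, "tz": 0, "turn": -3.4},
  {"tx": 0.0071, "ty": -0.0003, "tz": 0, "turn": -4.8},
  {"tx": 0.0092, "ty": -0.0005, "tz": 0, "turn": -6.2},
  {"tx": 0.0112, "ty": -0.0007, "tz": 0, "turn": -7.6},
  {"tx": 0.0133, "ty": -0.001, "tz": 0, "turn": -9},
  {"tx": 0.0153, "ty": -0.0014, "tz": 0, "turn": -10.4},
  {"tx": 0.0174, "ty": -0.0018, "tz": 0, "turn": -11.8},
  {"tx": 0.0194, "ty": -0.0022, "tz": 0, "turn": -13.2},
  {"tx": 0.0214, "ty": -0.0027, "tz": 0, "turn": -14.6},
  {"tx": 0.0234, "ty": -0.0033, "tz": 0, "turn": -16},
  {"tx": 0.0254, "ty": -0.0039, "tz": 0, "turn": -17.4},
  {"tx": 0.0274, "ty": -0.0045, "tz": 0, "turn": -18.8},
  {"tx": 0.0294, "ty": -0.0052, "tz": 0, "turn": -20.2},
  {"tx": 0.0313, "ty": -0.006, "tz": 0, "turn": -21.6},
  {"tx": 0.0332, "ty": -0.0068, "tz": 0, "turn": -23},
  {"tx": 0.0351, "ty": -0.0076, "tz": 0, "turn": -24.4},
  {"tx": 0.0365, "ty": -0.0082, "tz": 0, "turn": -25.4},
  {"tx": 0.0373, "ty": -0.0086, "tz": 0, "turn": -26},
])

```text
time_s: 8.83
eef_pos: [0.6146, -0.0712, 0.1073]
eef_rot: [0.0, 0.568, 0.823, 0.0]
wrist_force: [0.7, -1.0, 0.3]
opening: 0.598
```

```bash
python3 look.py 5
```

```text
8.8333 [ 0.61463733 -0.07122131  0.10731838] yaw 110.75630668424105 [ 0.71292506 -0.9627313   0.31701831]
```

View pics/look5.png

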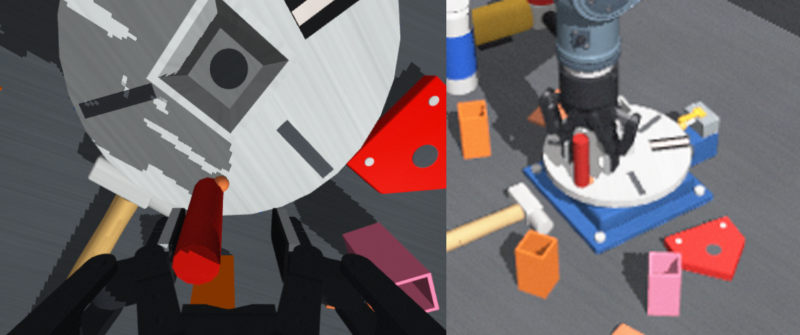

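View pics/wrist5f.png

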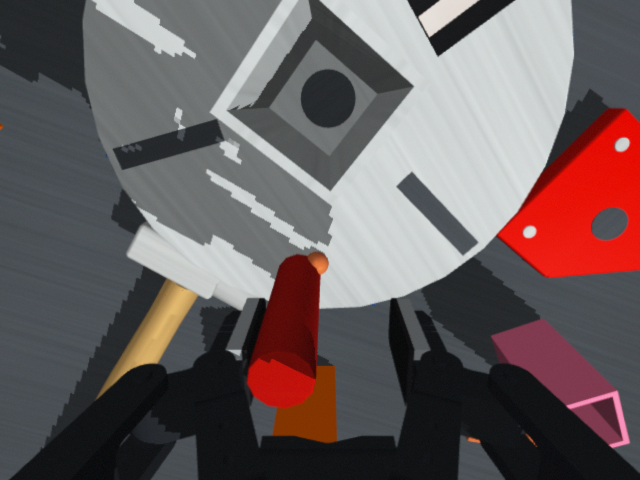

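Run:
```python
from h import *
c=np.load("pics/wrist5c.npy",allow_pickle=True).item();A=np.array([.5355,-.102])
s=np.load("pics/scene5c.npy",allow_pickle=True).item()
a=lambda w:(w[:2]-A, np.hypot(*(w[:2]-A)), np.degrees(np.arctan2(*(w[:2]-A)[::-1])))
print("bar",a(atz(c,282,378,.152)))
print("tick45?",a(atz(c,408,180,.072)),a(atz(c,470,248,.072)))
print("line",a(atz(c,432,33,.072)))
sq=lambda x,y:(210+(x-446)/354*190, 160+y/335*180)
print("scene line out/in",a(atz(s,*sq(690,143),.072)),a(atz(s,*sq(652,143),.072)))
```

```text
bar (array([0.08181481, 0.01693581]), np.float64(0.08354929149851316), np.float64(11.695147516419274))
tick45? (array([0.01969137, 0.04898341]), np.float64(0.05279322740065216), np.float64(68.09983159086197)) (array([0.03994442, 0.09211072]), np.float64(0.10039891124725818), np.float64(66.55571339151287))
line (array([-0.03951414,  0.03244981]), np.float64(0.0511307898637191), np.float64(140.60646806696928))
scene line out/in (array([-0.08783765,  0.06614601]), np.float64(0.10995793312714616), np.float64(143.01847874494874)) (array([-0.04908876,  0.02837013]), np.float64(0.056697181411948544), np.float64(149.97486134253086))
```

Run:
```python
import numpy as np
for D in np.arange(1,21)*.7:
    t=np.radians(D);print(round(D,1),round(.085*np.sin(t),4),round(-.085*(1-np.cos(t)),4))
```

```text
0.7 0.001 -0.0
1.4 0.0021 -0.0
2.1 0.0031 -0.0001
2.8 0.0042 -0.0001
3.5 0.0052 -0.0002
4.2 0.0062 -0.0002
4.9 0.0073 -0.0003
5.6 0.0083 -0.0004
6.3 0.0093 -0.0005
7.0 0.0104 -0.0006
7.7 0.0114 -0.0008
8.4 0.0124 -0.0009
9.1 0.0134 -0.0011
9.8 0.0145 -0.0012
10.5 0.0155 -0.0014
11.2 0.0165 -0.0016
11.9 0.0175 -0.0018
12.6 0.0185 -0.002
13.3 0.0196 -0.0023
14.0 0.0206 -0.0025
```

Request:
move_arm([
  {"tx": 0.001, "ty": 0, "tz": 0, "turn": -0.7},
  {"tx": 0.0021, "ty": 0, "tz": 0, "turn": -1.4},
  {"tx": 0.0031, "ty": -0.0001, "tz": 0, "turn": -2.1},
  {"tx": 0.0042, "ty": -0.0001, "tz": 0, "turn": -2.8},
  {"tx": 0.0052, "ty": -0.0002, "tz": 0, "turn": -3.5},
  {"tx": 0.0062, "ty": -0.0002, "tz": 0, "turn": -4.2},
  {"tx": 0.0073, "ty": -0.0003, "tz": 0, "turn": -4.9},
  {"tx": 0.0083, "ty": -0.0004, "tz": 0, "turn": -5.6},
  {"tx": 0.0093, "ty": -0.0005, "tz": 0, "turn": -6.3},
  {"tx": 0.0104, "ty": -0.0006, "tz": 0, "turn": -7},
  {"tx": 0.0114, "ty": -0.0008, "tz": 0, "turn": -7.7},
  {"tx": 0.0124, "ty": -0.0009, "tz": 0, "turn": -8.4},
  {"tx": 0.0134, "ty": -0.0011, "tz": 0, "turn": -9.1},
  {"tx": 0.0145, "ty": -0.0012, "tz": 0, "turn": -9.8},
  {"tx": 0.0155, "ty": -0.0014, "tz": 0, "turn": -10.5},
])

```text
time_s: 10.18
eef_pos: [0.6079, -0.0578, 0.1073]
eef_rot: [0.0, 0.491, 0.871, -0.0]
wrist_force: [0.8, -5.2, -2.0]
opening: 0.598
```

```bash
python3 look.py 6
```

```text
10.1833 [ 0.60791856 -0.05780452  0.10731637] yaw 121.22898923600697 [ 0.81193286 -5.22566781 -1.96899558]
```

View pics/wrist6f.png

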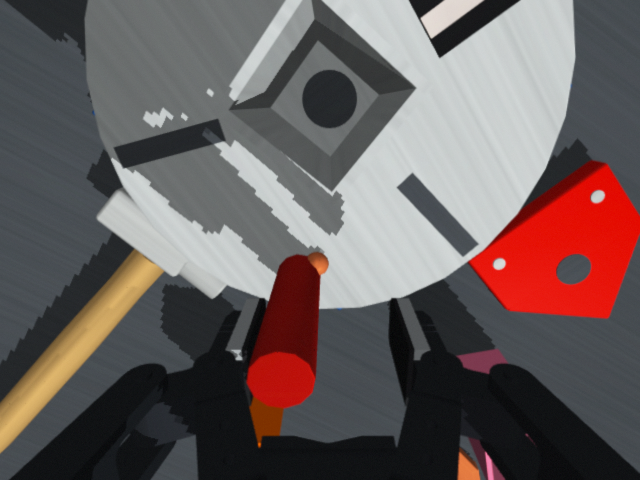

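Request:
move_arm([
  {"tx": 0.001, "ty": 0, "tz": 0, "turn": -0.7},
  {"tx": 0.0021, "ty": 0, "tz": 0, "turn": -1.4},
  {"tx": 0.0031, "ty": -0.0001, "tz": 0, "turn": -2.1},
  {"tx": 0.0042, "ty": -0.0001, "tz": 0, "turn": -2.8},
  {"tx": 0.0052, "ty": -0.0002, "tz": 0, "turn": -3.5},
  {"tx": 0.0062, "ty": -0.0002, "tz": 0, "turn": -4.2},
  {"tx": 0.0073, "ty": -0.0003, "tz": 0, "turn": -4.9},
  {"tx": 0.0083, "ty": -0.0004, "tz": 0, "turn": -5.6},
])

```text
time_s: 10.95
eef_pos: [0.6035, -0.0513, 0.1073]
eef_rot: [0.0, 0.448, 0.894, -0.0]
wrist_force: [2.3, -4.0, -2.7]
opening: 0.597
```

```bash
python3 look.py 7
```

```text
10.95 [ 0.60345562 -0.05125626  0.10730479] yaw 126.78619441904178 [ 2.31697063 -3.98856081 -2.67651992]
```

View pics/wrist7f.png

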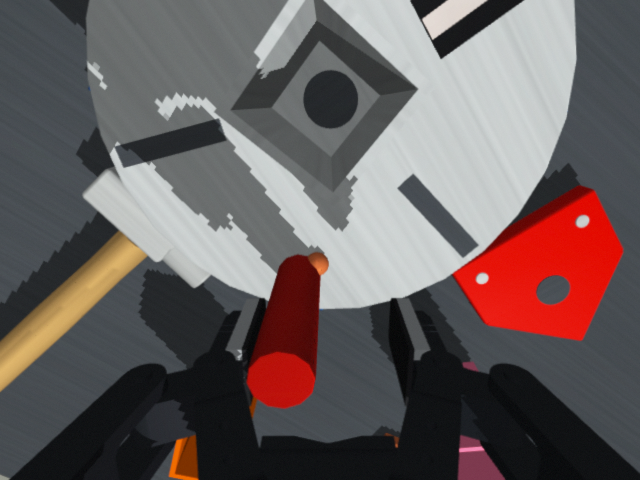

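Request:
move_arm([
  {"tx": 0.0007, "ty": 0, "tz": 0, "turn": -0.5},
  {"tx": 0.0015, "ty": 0, "tz": 0, "turn": -1},
  {"tx": 0.0022, "ty": 0, "tz": 0, "turn": -1.5},
  {"tx": 0.003, "ty": -0.0001, "tz": 0, "turn": -2},
  {"tx": 0.0037, "ty": -0.0001, "tz": 0, "turn": -2.5},
  {"tx": 0.0037, "ty": -0.0001, "tz": 0, "turn": -2.5},
])

```text
time_s: 11.55
eef_pos: [0.6008, -0.0472, 0.1073]
eef_rot: [-0.0, 0.428, 0.904, 0.0]
wrist_force: [0.2, -0.5, -0.8]
opening: 0.598
```

```bash
python3 look.py 8
```

```text
11.55 [ 0.60076377 -0.04721683  0.1073145 ] yaw 129.30382318217875 [ 0.19637482 -0.48197282 -0.77856119]
```

View pics/wrist8f.png

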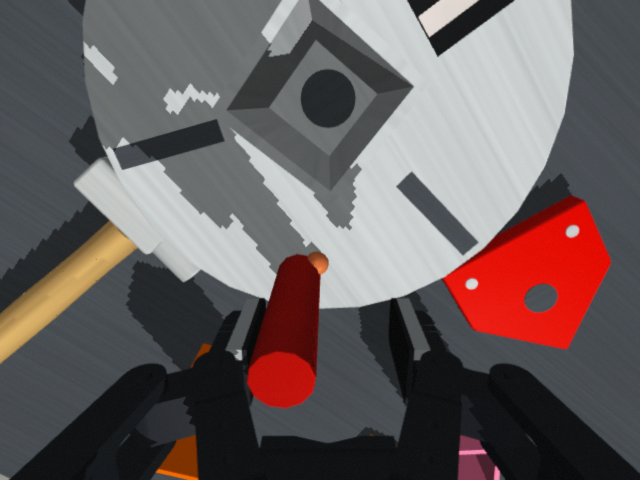

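Request:
move_arm([
  {"tx": 0.0007, "ty": 0, "tz": 0, "turn": -0.5},
  {"tx": 0.0015, "ty": 0, "tz": 0, "turn": -1},
  {"tx": 0.0022, "ty": 0, "tz": 0, "turn": -1.5},
  {"tx": 0.0022, "ty": 0, "tz": 0, "turn": -1.5},
  {"tx": 0.0022, "ty": 0, "tz": 0, "turn": -1.5},
])

```text
time_s: 12.07
eef_pos: [0.5994, -0.0458, 0.1073]
eef_rot: [-0.0, 0.417, 0.909, 0.0]
wrist_force: [0.9, -0.1, -0.2]
opening: 0.598
```

```bash
python3 look.py 9
```

```text
12.0667 [ 0.59943202 -0.04577127  0.10729985] yaw 130.76117078866082 [ 0.88277519 -0.1376076  -0.20965544]
```

View pics/wrist9f.png

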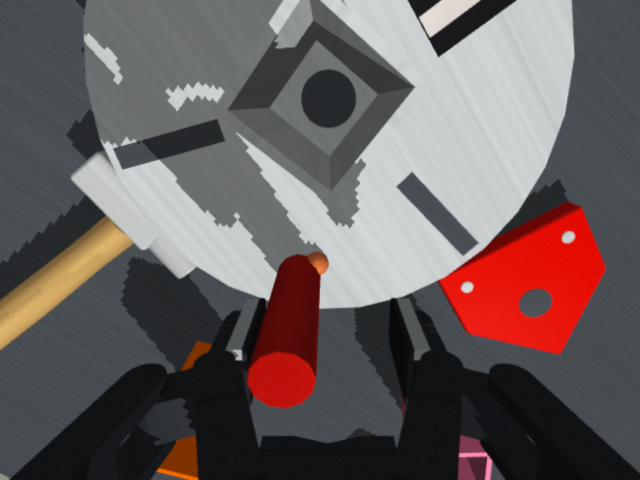

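Request:
move_arm([
  {"tx": -0.0015, "ty": 0, "tz": 0, "turn": 1},
  {"tx": -0.003, "ty": 0, "tz": 0, "turn": 2},
  {"tx": -0.0044, "ty": -0.0001, "tz": 0, "turn": 3},
  {"tx": -0.0059, "ty": -0.0002, "tz": 0, "turn": 4},
  {"tx": -0.0059, "ty": -0.0002, "tz": 0, "turn": 4},
  {"tx": -0.0059, "ty": -0.0002, "tz": 0, "turn": 4},
  {"tx": -0.0059, "ty": -0.0002, "tz": 0, "turn": 4},
])

```text
time_s: 12.75
eef_pos: [0.6032, -0.0507, 0.1073]
eef_rot: [-0.0, 0.448, 0.894, -0.0]
wrist_force: [0.0, -0.1, 0.6]
opening: 0.595
```

```bash
python3 look.py 10
```

```text
12.75 [ 0.6032122  -0.05066428  0.10726588] yaw 126.76101361030673 [ 0.02538867 -0.06509779  0.5512125 ]
```

View pics/wrist10f.png

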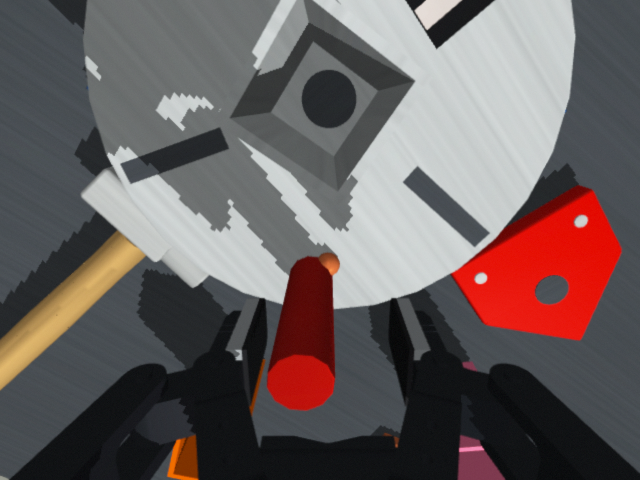

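View pics/look10.png

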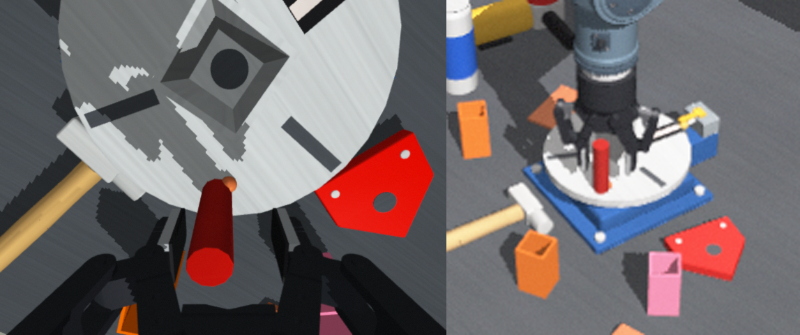

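Run:
```python
from h import *
A=np.array([.5355,-.102])
def a(c,u,v,z): w=atz(c,u,v,z)[:2]-A;return np.hypot(*w).round(4), np.degrees(np.arctan2(w[1],w[0])).round(2)
for k,b,t in((5,(282,378),(470,248)),(9,(282,379),(470,249)),(10,(301,382),(481,238))):
    c=np.load(f"pics/wrist{k}c.npy",allow_pickle=True).item();print(k,a(c,*b,.152),a(c,*t,.072))
p=cv2.imread("pics/scene10f.png")[190:310,230:380];cv2.imwrite("pics/s10c.png",cv2.resize(p,None,fx=5,fy=5,interpolation=2))
```

```text
5 (np.float64(0.0835), np.float64(11.7)) (np.float64(0.1004), np.float64(66.56))
9 (np.float64(0.0843), np.float64(31.61)) (np.float64(0.1009), np.float64(86.15))
10 (np.float64(0.0845), np.float64(31.55)) (np.float64(0.1001), np.float64(86.41))
```

View pics/s10c.png

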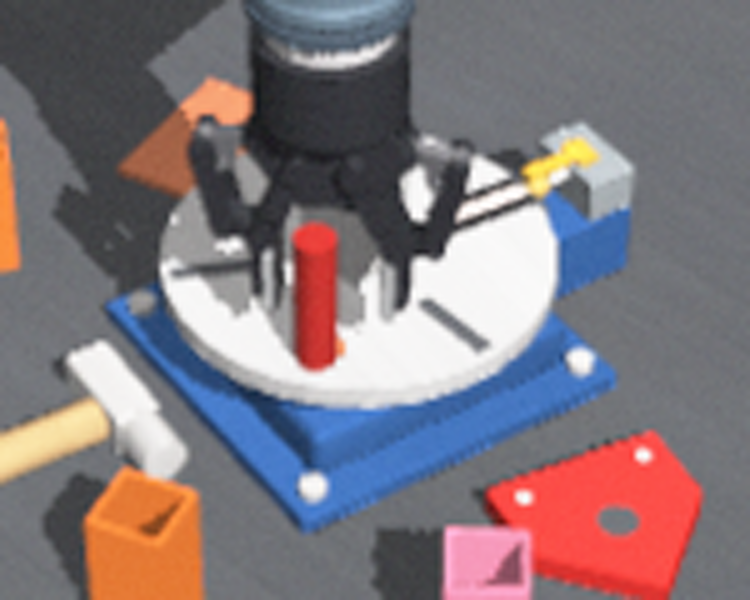

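Request:
move_arm([
  {"tx": -0.003, "ty": 0, "tz": 0, "turn": 2},
  {"tx": -0.006, "ty": -0.0002, "tz": 0, "turn": 4},
  {"tx": -0.007, "ty": -0.0003, "tz": -0.005, "turn": 5},
  {"tx": -0.007, "ty": -0.0003, "tz": -0.015, "turn": 5},
  {"tx": -0.007, "ty": -0.0003, "tz": -0.03, "turn": 5},
  {"tx": -0.007, "ty": -0.0003, "tz": -0.05, "turn": 5},
  {"tx": -0.007, "ty": -0.0003, "tz": -0.07, "turn": 5},
  {"tx": -0.007, "ty": -0.0003, "tz": -0.09, "turn": 5},
  {"tx": -0.007, "ty": -0.0003, "tz": -0.11, "turn": 5},
  {"tx": -0.007, "ty": -0.015, "tz": -0.125, "turn": 5},
  {"tx": -0.007, "ty": -0.03, "tz": -0.13, "turn": 5},
  {"tx": -0.007, "ty": -0.045, "tz": -0.13, "turn": 5},
  {"tx": -0.007, "ty": -0.06, "tz": -0.13, "turn": 5},
  {"tx": -0.007, "ty": -0.07, "tz": -0.13, "turn": 5},
  {"tx": -0.007, "ty": -0.07, "tz": -0.13, "turn": 5},
  {"tx": -0.007, "ty": -0.07, "tz": -0.13, "turn": 5},
  {"tx": -0.007, "ty": -0.07, "tz": -0.13, "turn": 5},
])

```text
time_s: 14.27
eef_pos: [0.5518, -0.0979, 0.2377]
eef_rot: [0.0, 0.487, 0.874, 0.0]
wrist_force: [0.5, -0.2, -0.3]
opening: 0.597
```

```bash
python3 look.py 11
```

```text
14.2667 [ 0.55181291 -0.09786155  0.23765888] yaw 121.76781169568297 [ 0.45763836 -0.15366579 -0.31666536]
```

View pics/wrist11f.png

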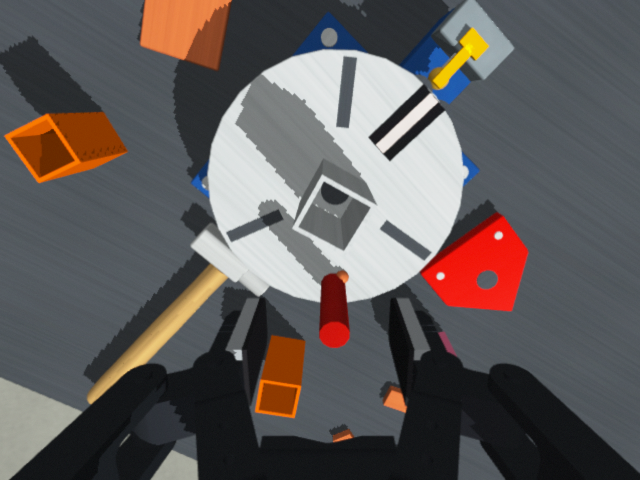

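Run:
```python
from h import *
from scipy.optimize import least_squares
c=np.load(f"pics/wrist11c.npy",allow_pickle=True).item()
img=cv2.imread("pics/wrist11f.png")
rim=[(333,49),(270,70),(222,126),(208,180),(228,245),(270,285),(390,293),(440,235),(463,180),(455,125)]
P=np.array([atz(c,*r,.072)[:2] for r in rim])
f=least_squares(lambda x:np.hypot(P[:,0]-x[0],P[:,1]-x[1])-x[2],[.5,0,.1]);A=f.x[:2];print(f.x,f.fun.round(4))
def a(u,v,z): w=atz(c,u,v,z)[:2]-A;return np.hypot(*w).round(4), np.degrees(np.arctan2(w[1],w[0])).round(2)
print("out",a(433,98,.072),"in",a(384,147,.072),"bar",a(335,332,.152))
h=cv2.cvtColor(img,cv2.COLOR_BGR2HSV)
m=cv2.inRange(h,(18,150,120),(35,255,255));m[:, :420]=0;m[120:]=0
ys,xs=np.nonzero(m);vx,vy,x0,y0=cv2.fitLine(np.c_[xs,ys].astype(np.float32),2,0,.01,.01).ravel();print(vx,vy,x0,y0,xs.min(),ys.max())
for t in(-30,0,20,30):print(a(x0+vx*t,y0+vy*t,.077),(x0+vx*t,y0+vy*t))
cv2.imwrite("pics/w11c.png",cv2.resize(img[20:180,340:520],None,fx=4,fy=3.7,interpolation=2))
for k in(0,-2,-4):
  t=np.radians(169.3+k);print(proj(c,[A[0]+.109*np.cos(t),A[1]+.109*np.sin(t),.077]))
```

```text
[ 0.5354962  -0.10079289  0.10358126] [ 0.0011 -0.0006 -0.0018  0.0003  0.0003  0.0003  0.0032 -0.0057  0.0006
  0.0023]
out (np.float64(0.1024), np.float64(165.7)) in (np.float64(0.052), np.float64(163.97)) bar (np.float64(0.0824), np.float64(31.06))
0.6890154 -0.7247467 459.70782 57.574783 432 88
(np.float64(0.1129), np.float64(169.69)) (np.float32(439.03735), np.float32(79.317184))
(np.float64(0.1325), np.float64(169.55)) (np.float32(459.70782), np.float32(57.574783))
(np.float64(0.1451), np.float64(169.47)) (np.float32(473.48813), np.float32(43.07985))
(np.float64(0.1513), np.float64(169.44)) (np.float32(480.3783), np.float32(35.832382))
[435.74409664  84.36351801]
[439.14789821  88.17155384]
[442.39247367  92.09315091]
```

View pics/w11c.png

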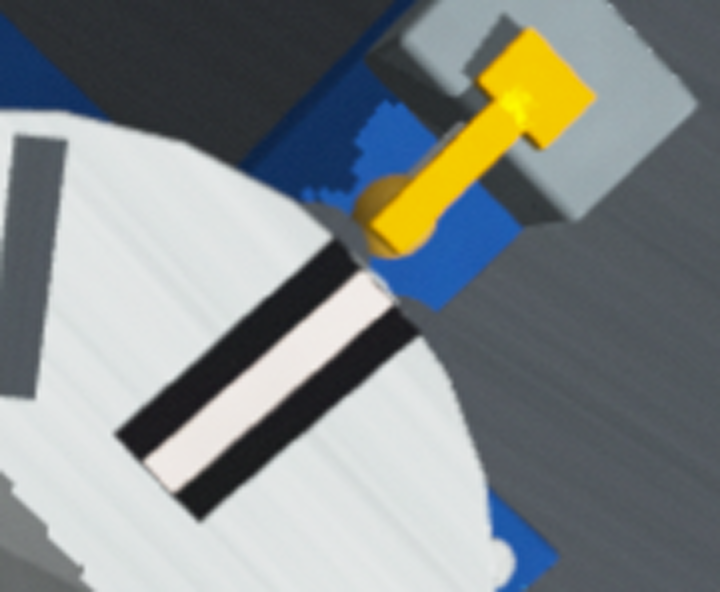

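Request:
move_arm([
  {"tx": 0.002, "ty": 0.02, "tz": 0, "turn": 0},
  {"tx": 0.003, "ty": 0.04, "tz": 0, "turn": 0},
  {"tx": 0.0047, "ty": 0.06, "tz": 0, "turn": 0},
  {"tx": 0.0047, "ty": 0.069, "tz": 0, "turn": 0},
  {"tx": 0.0047, "ty": 0.069, "tz": 0, "turn": 0},
  {"tx": 0.0047, "ty": 0.069, "tz": 0.005, "turn": 0},
  {"tx": 0.0047, "ty": 0.069, "tz": 0.015, "turn": 0},
  {"tx": 0.0047, "ty": 0.069, "tz": 0.03, "turn": 0},
  {"tx": 0.0047, "ty": 0.069, "tz": 0.045, "turn": 0},
  {"tx": 0.0047, "ty": 0.069, "tz": 0.06, "turn": 0},
  {"tx": 0.0047, "ty": 0.069, "tz": 0.075, "turn": 0},
  {"tx": 0.0047, "ty": 0.069, "tz": 0.09, "turn": 0},
  {"tx": 0.0047, "ty": 0.069, "tz": 0.105, "turn": 0},
  {"tx": 0.0047, "ty": 0.069, "tz": 0.118, "turn": 0},
  {"tx": 0.0047, "ty": 0.069, "tz": 0.127, "turn": 0},
  {"tx": 0.0047, "ty": 0.069, "tz": 0.13, "turn": 0},
  {"tx": 0.0047, "ty": 0.069, "tz": 0.13, "turn": 0},
  {"tx": 0.0047, "ty": 0.069, "tz": 0.13, "turn": 0},
])

```text
time_s: 15.87
eef_pos: [0.6078, -0.058, 0.1077]
eef_rot: [0.0, 0.487, 0.874, 0.0]
wrist_force: [0.1, -0.4, 0.4]
opening: 0.599
```

```bash
python3 look.py 12
```

```text
15.8667 [ 0.60779826 -0.05804563  0.10770389] yaw 121.74811332315306 [ 0.13125162 -0.4465194   0.40264479]
```

View pics/look12.png

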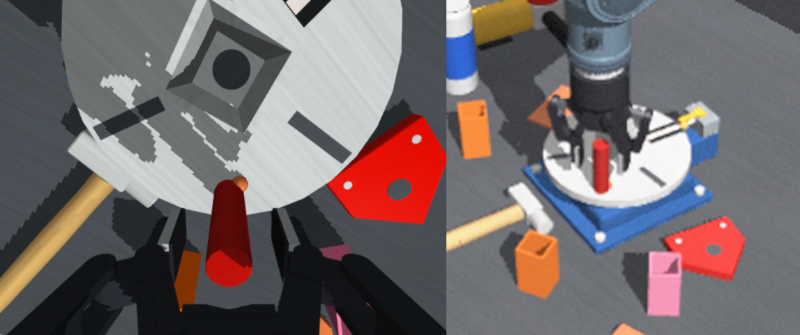

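Request:
move_arm([
  {"tx": 0.0022, "ty": 0, "tz": 0, "turn": -1.5},
  {"tx": 0.0044, "ty": -0.0001, "tz": 0, "turn": -3},
  {"tx": 0.0067, "ty": -0.0003, "tz": 0, "turn": -4.5},
  {"tx": 0.0089, "ty": -0.0005, "tz": 0, "turn": -6},
  {"tx": 0.0104, "ty": -0.0006, "tz": 0, "turn": -7},
  {"tx": 0.0118, "ty": -0.0008, "tz": 0, "turn": -8},
  {"tx": 0.0126, "ty": -0.0009, "tz": 0, "turn": -8.5},
  {"tx": 0.0133, "ty": -0.001, "tz": 0, "turn": -9},
  {"tx": 0.014, "ty": -0.0012, "tz": 0, "turn": -9.5},
  {"tx": 0.0148, "ty": -0.0013, "tz": 0, "turn": -10},
  {"tx": 0.0155, "ty": -0.0014, "tz": 0, "turn": -10.5},
  {"tx": 0.0162, "ty": -0.0016, "tz": 0, "turn": -11},
  {"tx": 0.0168, "ty": -0.0017, "tz": 0, "turn": -11.4},
  {"tx": 0.0168, "ty": -0.0017, "tz": 0, "turn": -11.4},
  {"tx": 0.0168, "ty": -0.0017, "tz": 0, "turn": -11.4},
])

```text
time_s: 17.22
eef_pos: [0.5972, -0.0443, 0.1073]
eef_rot: [-0.0, 0.398, 0.918, 0.0]
wrist_force: [-0.2, -0.4, 0.3]
opening: 0.602
```

```bash
python3 look.py 13
```

```text
17.2167 [ 0.59717315 -0.04426075  0.10727824] yaw 133.1544305402412 [-0.1517631  -0.41404982  0.27825675]
```

View pics/wrist13f.png

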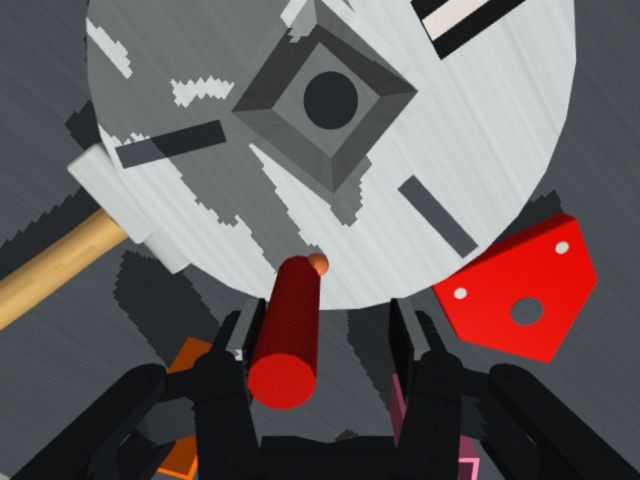

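Request:
move_arm([
  {"tx": -0.0015, "ty": 0, "tz": 0, "turn": 1},
  {"tx": -0.003, "ty": 0, "tz": 0, "turn": 2},
  {"tx": -0.0044, "ty": -0.0001, "tz": 0, "turn": 3},
  {"tx": -0.0059, "ty": -0.0002, "tz": 0, "turn": 4},
  {"tx": -0.0089, "ty": -0.0005, "tz": 0, "turn": 6},
  {"tx": -0.0118, "ty": -0.0008, "tz": 0, "turn": 8},
  {"tx": -0.0148, "ty": -0.0013, "tz": 0, "turn": 10},
  {"tx": -0.0148, "ty": -0.0013, "tz": -0.005, "turn": 10},
  {"tx": -0.0148, "ty": -0.0013, "tz": -0.015, "turn": 10},
  {"tx": -0.0148, "ty": -0.0013, "tz": -0.03, "turn": 10},
  {"tx": -0.0148, "ty": -0.0013, "tz": -0.05, "turn": 10},
  {"tx": -0.0148, "ty": -0.0013, "tz": -0.07, "turn": 10},
  {"tx": -0.0148, "ty": -0.0013, "tz": -0.09, "turn": 10},
  {"tx": -0.0148, "ty": -0.0013, "tz": -0.11, "turn": 10},
  {"tx": -0.0148, "ty": -0.015, "tz": -0.125, "turn": 10},
  {"tx": -0.0148, "ty": -0.03, "tz": -0.13, "turn": 10},
  {"tx": -0.0148, "ty": -0.05, "tz": -0.13, "turn": 10},
  {"tx": -0.0148, "ty": -0.07, "tz": -0.13, "turn": 10},
  {"tx": -0.0148, "ty": -0.07, "tz": -0.13, "turn": 10},
  {"tx": -0.0148, "ty": -0.07, "tz": -0.13, "turn": 10},
])

```text
time_s: 18.98
eef_pos: [0.5562, -0.1035, 0.2384]
eef_rot: [0.001, 0.476, 0.879, 0.0]
wrist_force: [0.5, 0.6, 0.3]
opening: 0.602
```

```bash
python3 look.py 14;  python3 -c "
import cv2;img=cv2.imread('pics/wrist14f.png');cv2.imwrite('pics/w14c.png',cv2.resize(img[20:180,340:520],None,fx=4,fy=3.7,interpolation=2))"
```

```text
18.9833 [ 0.55617577 -0.10351396  0.23844875] yaw 123.1007330895902 [0.46078118 0.62624955 0.33540541]
```

View pics/w14c.png

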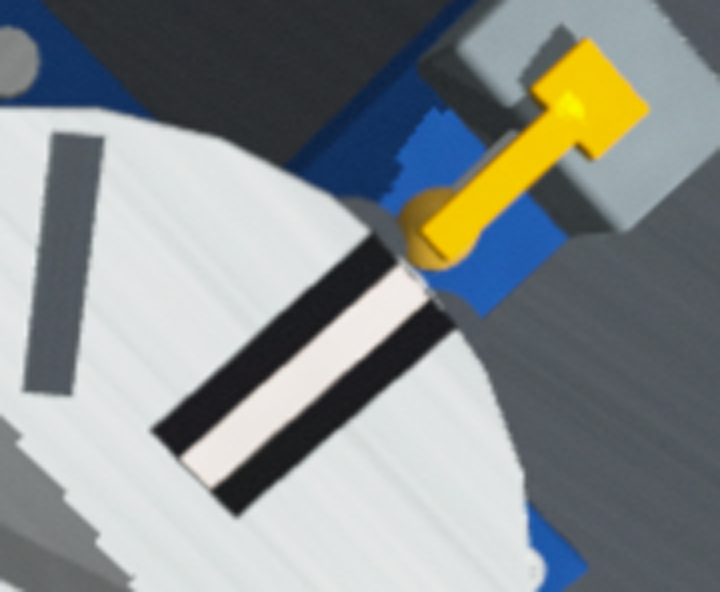

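View pics/wrist14f.png

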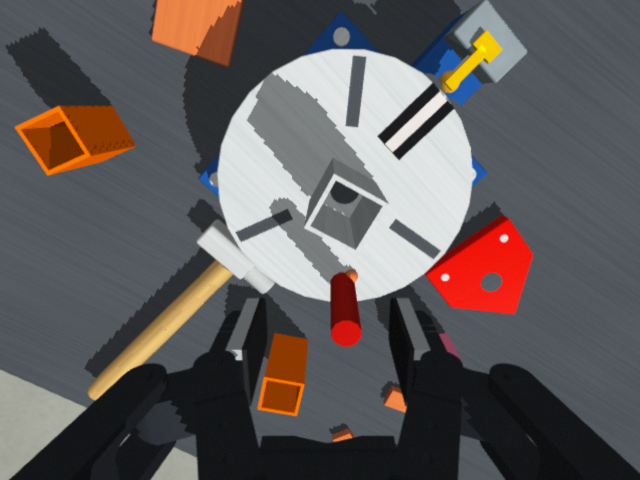

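```bash
cat > ang.py <<'E'
import sys
from h import *
k=sys.argv[1]
c=np.load(f"pics/wrist{k}c.npy",allow_pickle=True).item()
img=cv2.imread(f"pics/wrist{k}f.png");h=cv2.cvtColor(img,cv2.COLOR_BGR2HSV)
A=np.array([.5355,-.102])
def W(xs,ys,z): return np.array([atz(c,x,y,z)[:2] for x,y in zip(xs,ys)])
def fit(P):
    vx,vy,x0,y0=cv2.fitLine((P*1000).astype(np.float32),2,0,.01,.01).ravel();d=np.array([vx,vy]);d=d*np.sign(-vx)
    n=np.array([-d[1],d[0]]);p=np.array([x0,y0])
    return np.degrees(np.arctan2(d[1],d[0])).round(2), "offset of A from line mm",round(float((A*1000-p)@n),2)
m=cv2.inRange(h,(18,150,120),(35,255,255));m[:,:420]=0;m[130:]=0
ys,xs=np.nonzero(m);P=W(xs,ys,.077);print("pointer",len(xs),fit(P))
# black stripe hull: dark pixels on plate
g=h[:,:,2];m2=((g<60)).astype(np.uint8)
YY,XX=np.mgrid[:480,:640]
reg=np.zeros((480,640),np.uint8)
q=[]
for th in(145,190):
    for r in((.056,.098) if th==145 else(.098,.056)):
        t=np.radians(th);q.append(proj(c,[A[0]+r*np.cos(t),A[1]+r*np.sin(t),.072]))
cv2.fillPoly(reg,[np.array(q).astype(np.int32)],1)
m2&=reg;ys,xs=np.nonzero(m2);P=W(xs,ys,.072);print("stripe",len(xs),fit(P),"mid",np.degrees(np.arctan2(*(P.mean(0)-A)[::-1])))
E
for k in 11 14; do python3 ang.py $k; done
```

```text
pointer 1150 (np.float32(168.09), 'offset of A from line mm', -2.16)
stripe 949 (np.float32(163.03), 'offset of A from line mm', -2.75) mid 165.23189070961766
pointer 1177 (np.float32(167.46), 'offset of A from line mm', -3.6)
stripe 949 (np.float32(168.88), 'offset of A from line mm', 2.3) mid 167.036254182576
```

Request:
move_arm([
  {"tx": 0.004, "ty": 0.02, "tz": 0, "turn": 0},
  {"tx": 0.008, "ty": 0.04, "tz": 0, "turn": 0},
  {"tx": 0.0126, "ty": 0.06, "tz": 0, "turn": 0},
  {"tx": 0.0126, "ty": 0.0685, "tz": 0, "turn": 0},
  {"tx": 0.0126, "ty": 0.0685, "tz": 0, "turn": 0},
  {"tx": 0.0126, "ty": 0.0685, "tz": 0.005, "turn": 0},
  {"tx": 0.0126, "ty": 0.0685, "tz": 0.015, "turn": 0},
  {"tx": 0.0126, "ty": 0.0685, "tz": 0.03, "turn": 0},
  {"tx": 0.0126, "ty": 0.0685, "tz": 0.045, "turn": 0},
  {"tx": 0.0126, "ty": 0.0685, "tz": 0.06, "turn": 0},
  {"tx": 0.0126, "ty": 0.0685, "tz": 0.075, "turn": 0},
  {"tx": 0.0126, "ty": 0.0685, "tz": 0.09, "turn": 0},
  {"tx": 0.0126, "ty": 0.0685, "tz": 0.105, "turn": 0},
  {"tx": 0.0126, "ty": 0.0685, "tz": 0.118, "turn": 0},
  {"tx": 0.0126, "ty": 0.0685, "tz": 0.127, "turn": 0},
  {"tx": 0.0126, "ty": 0.0685, "tz": 0.13, "turn": 0},
  {"tx": 0.0126, "ty": 0.0685, "tz": 0.13, "turn": 0},
  {"tx": 0.0126, "ty": 0.0685, "tz": 0.13, "turn": 0},
])

```text
time_s: 20.58
eef_pos: [0.6071, -0.0553, 0.1077]
eef_rot: [0.0, 0.476, 0.879, 0.0]
wrist_force: [0.4, -0.1, 0.7]
opening: 0.603
```

```bash
python3 look.py 15
```

```text
20.5833 [ 0.60705761 -0.05534489  0.10770839] yaw 123.14820310270534 [ 0.37759978 -0.08131335  0.72100643]
```

View pics/wrist15f.png

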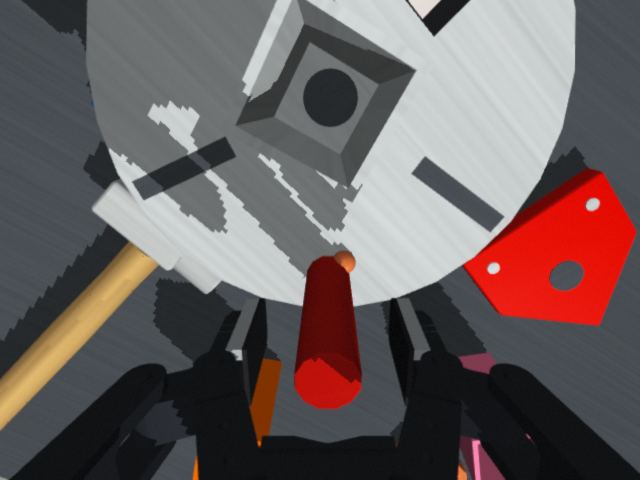

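Request:
move_arm([
  {"tx": 0.0022, "ty": 0, "tz": 0, "turn": -1.5},
  {"tx": 0.0044, "ty": -0.0001, "tz": 0, "turn": -3},
  {"tx": 0.0067, "ty": -0.0003, "tz": 0, "turn": -4.5},
  {"tx": 0.0089, "ty": -0.0005, "tz": 0, "turn": -6},
  {"tx": 0.0104, "ty": -0.0006, "tz": 0, "turn": -7},
  {"tx": 0.0118, "ty": -0.0008, "tz": 0, "turn": -8},
  {"tx": 0.0126, "ty": -0.0009, "tz": 0, "turn": -8.5},
  {"tx": 0.0133, "ty": -0.001, "tz": 0, "turn": -9},
  {"tx": 0.014, "ty": -0.0012, "tz": 0, "turn": -9.5},
  {"tx": 0.0148, "ty": -0.0013, "tz": 0, "turn": -10},
  {"tx": 0.0155, "ty": -0.0014, "tz": 0, "turn": -10.5},
  {"tx": 0.0162, "ty": -0.0016, "tz": 0, "turn": -11},
  {"tx": 0.0169, "ty": -0.0017, "tz": 0, "turn": -11.5},
  {"tx": 0.0178, "ty": -0.0019, "tz": 0, "turn": -12.1},
  {"tx": 0.0178, "ty": -0.0019, "tz": 0, "turn": -12.1},
  {"tx": 0.0178, "ty": -0.0019, "tz": 0, "turn": -12.1},
])

```text
time_s: 22.02
eef_pos: [0.5954, -0.0411, 0.1073]
eef_rot: [-0.0, 0.381, 0.925, 0.0]
wrist_force: [0.5, -0.1, -0.3]
opening: 0.601
```

```bash
python3 look.py 16
```

```text
22.0167 [ 0.59538645 -0.04110656  0.10728984] yaw 135.2616376621631 [ 0.52315596 -0.05580561 -0.25904653]
```

View pics/wrist16f.png

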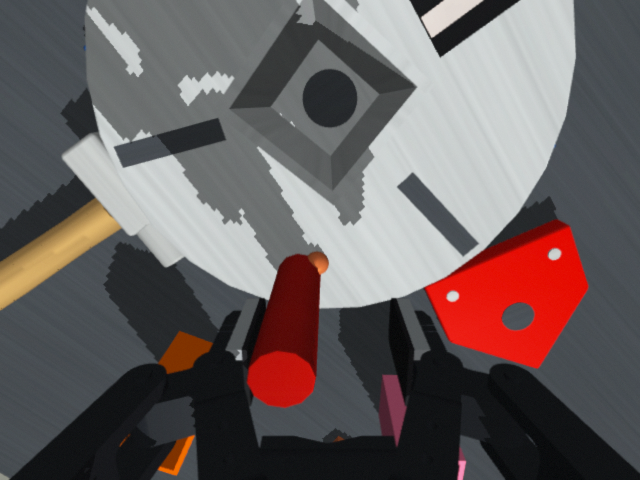

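Request:
move_arm([
  {"tx": -0.0015, "ty": 0, "tz": 0, "turn": 1},
  {"tx": -0.003, "ty": 0, "tz": 0, "turn": 2},
  {"tx": -0.0044, "ty": -0.0001, "tz": 0, "turn": 3},
  {"tx": -0.0059, "ty": -0.0002, "tz": 0, "turn": 4},
  {"tx": -0.0089, "ty": -0.0005, "tz": 0, "turn": 6},
  {"tx": -0.0118, "ty": -0.0008, "tz": 0, "turn": 8},
  {"tx": -0.0148, "ty": -0.0013, "tz": 0, "turn": 10},
  {"tx": -0.0148, "ty": -0.0013, "tz": -0.005, "turn": 10},
  {"tx": -0.0148, "ty": -0.0013, "tz": -0.015, "turn": 10},
  {"tx": -0.0148, "ty": -0.0013, "tz": -0.03, "turn": 10},
  {"tx": -0.0148, "ty": -0.0013, "tz": -0.05, "turn": 10},
  {"tx": -0.0148, "ty": -0.0013, "tz": -0.07, "turn": 10},
  {"tx": -0.0148, "ty": -0.0013, "tz": -0.09, "turn": 10},
  {"tx": -0.0148, "ty": -0.0013, "tz": -0.11, "turn": 10},
  {"tx": -0.0148, "ty": -0.02, "tz": -0.125, "turn": 10},
  {"tx": -0.0148, "ty": -0.04, "tz": -0.13, "turn": 10},
  {"tx": -0.0148, "ty": -0.07, "tz": -0.13, "turn": 10},
  {"tx": -0.0148, "ty": -0.09, "tz": -0.13, "turn": 10},
  {"tx": -0.0148, "ty": -0.09, "tz": -0.13, "turn": 10},
  {"tx": -0.0148, "ty": -0.09, "tz": -0.13, "turn": 10},
])

```text
time_s: 23.78
eef_pos: [0.5425, -0.1161, 0.2385]
eef_rot: [0.001, 0.46, 0.888, 0.0]
wrist_force: [0.0, 0.4, -0.3]
opening: 0.601
```

Request:
move_arm([
  {"tx": 0, "ty": 0, "tz": 0, "turn": 0},
  {"tx": 0, "ty": 0, "tz": 0, "turn": 0},
  {"tx": 0, "ty": 0, "tz": 0, "turn": 0},
])

```text
time_s: 24.03
eef_pos: [0.5431, -0.1149, 0.2373]
eef_rot: [0.0, 0.459, 0.888, 0.0]
wrist_force: [-0.1, 0.5, 0.9]
opening: 0.602
```

```bash
python3 look.py 17;  python3 -c "
import cv2;img=cv2.imread('pics/wrist17f.png');cv2.imwrite('pics/w17c.png',cv2.resize(img[0:200,320:560],None,fx=3,fy=3,interpolation=2))"
```

```text
24.0333 [ 0.54310819 -0.11487992  0.23733726] yaw 125.32562934115643 [-0.06778029  0.54151898  0.92395366]
```

View pics/w17c.png

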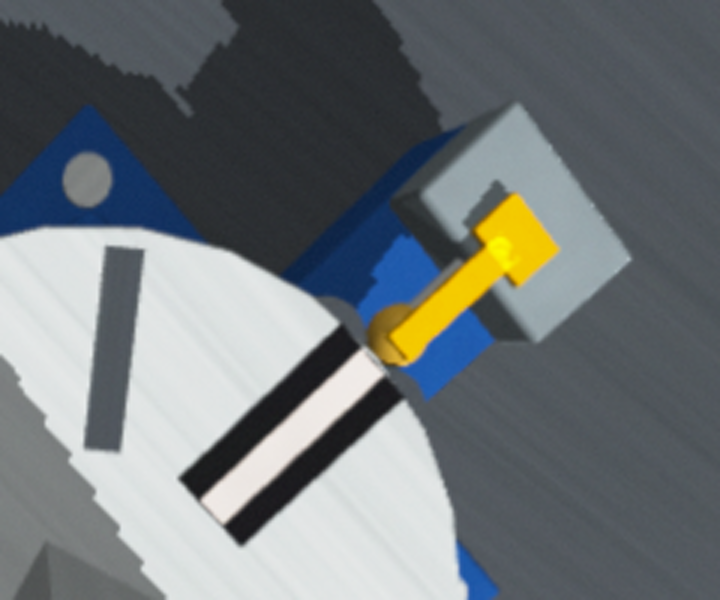

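View pics/wrist17f.png

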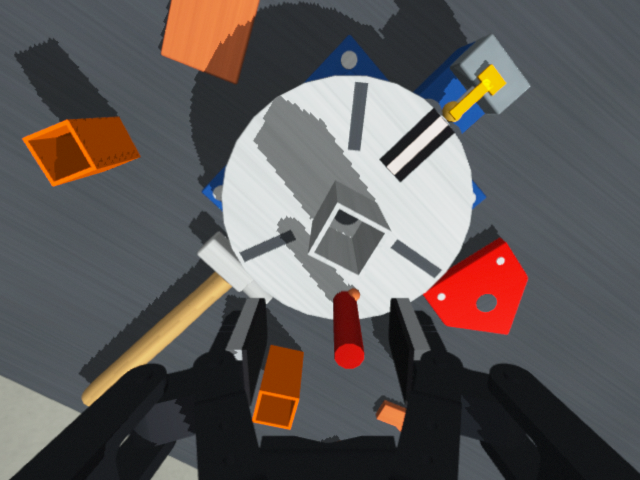

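```bash
cat > ang2.py <<'E'
import sys
from h import *
for k in sys.argv[1:]:
    c=np.load(f"pics/wrist{k}c.npy",allow_pickle=True).item()
    img=cv2.imread(f"pics/wrist{k}f.png")
    h=cv2.cvtColor(img,cv2.COLOR_BGR2HSV)
    for A in ([.5355,-.102],[.5355,-.099],[.5365,-.104]):
        A=np.array(A)
        def polar(z,rs,ths):
            M=np.zeros((len(rs),len(ths),3))
            U=np.array([[proj(c,[A[0]+r*np.cos(t),A[1]+r*np.sin(t),z]) for t in np.radians(ths)] for r in rs]).astype(np.float32)
            return cv2.remap(img,U[...,0],U[...,1],1)
        th=np.arange(150,185,.1)
        L=polar(.072,np.arange(.060,.100,.002),th);R=polar(.077,np.arange(.111,.13,.002),th)
        # stripe: dark outer edges; centre of black extent per row
        g=L.max(2);o=[]
        for row in g:
            i=np.nonzero(row<90)[0]
            if len(i): o.append((th[i[0]]+th[i[-1]])/2)
        hr=cv2.cvtColor(R,cv2.COLOR_BGR2HSV);q=[]
        for row in hr:
            i=np.nonzero((row[:,0]>18)&(row[:,0]<35)&(row[:,1]>150)&(row[:,2]>190))[0]
            if len(i): q.append((th[i[0]]+th[i[-1]])/2)
        print(k,A,"line",np.round(o[::4],1),"ptr",np.round(q,1))
E
python3 ang2.py 11 14 17
```

```text
11 [ 0.5355 -0.102 ] line [164.8 164.9 164.9 165.  165.  165.1] ptr [168.5 168.5 168.4 168.6 168.8 168.8 168.8 168.8 168.8 168.8]
11 [ 0.5355 -0.099 ] line [167.6 167.4 167.1 167.  166.9 166.8] ptr [170.  169.9 169.9 170.1 170.2 170.2 170.2 170.2 170.1 170.1]
11 [ 0.5365 -0.104 ] line [163.1 163.4 163.7 163.9 164.  164.1] ptr [167.7 167.5 167.6 167.6 167.8 167.9 168.  168.  168.  168. ]
14 [ 0.5355 -0.102 ] line [166.5 166.6 166.7 166.8 166.8 166.9] ptr [168.5 168.5 168.6 168.8 168.8 168.8 168.9 168.8 168.8 168.9]
14 [ 0.5355 -0.099 ] line [169.4 169.1 168.9 168.8 168.6 168.6] ptr [170.  170.1 170.2 170.3 170.2 170.2 170.2 170.2 170.1 170.2]
14 [ 0.5365 -0.104 ] line [164.9 165.1 165.4 165.6 165.7 165.8] ptr [167.5 167.6 167.6 167.8 168.  168.  168.  168.  168.1 168.1]
17 [ 0.5355 -0.102 ] line [168.9 168.9 169.  169.1 169.2 169.2] ptr [168.6 168.6 168.8 168.8 168.8 168.8 168.8 168.8 168.8 168.8]
17 [ 0.5355 -0.099 ] line [171.7 171.5 171.3 171.1 171.1 170.9] ptr [170.1 170.2 170.3 170.3 170.2 170.2 170.2 170.2 170.2 170.1]
17 [ 0.5365 -0.104 ] line [167.1 167.3 167.8 167.9 168.  168.2] ptr [167.6 167.7 167.8 167.9 167.9 168.  168.  168.  168.1 168.1]
```

Request:
move_arm([
  {"tx": 0, "ty": 0, "tz": -0.02, "turn": 0},
  {"tx": 0.01, "ty": 0.003, "tz": -0.05, "turn": 0},
  {"tx": 0.03, "ty": 0.009, "tz": -0.07, "turn": 0},
  {"tx": 0.06, "ty": 0.017, "tz": -0.08, "turn": 0},
  {"tx": 0.09, "ty": 0.026, "tz": -0.08, "turn": 0},
  {"tx": 0.12, "ty": 0.035, "tz": -0.08, "turn": 0},
  {"tx": 0.15, "ty": 0.043, "tz": -0.08, "turn": 0},
  {"tx": 0.18, "ty": 0.052, "tz": -0.08, "turn": 0},
  {"tx": 0.21, "ty": 0.06, "tz": -0.08, "turn": 0},
  {"tx": 0.24, "ty": 0.069, "tz": -0.08, "turn": 0},
  {"tx": 0.27, "ty": 0.078, "tz": -0.08, "turn": 0},
  {"tx": 0.3, "ty": 0.086, "tz": -0.08, "turn": 0},
  {"tx": 0.33, "ty": 0.095, "tz": -0.08, "turn": 0},
  {"tx": 0.36, "ty": 0.103, "tz": -0.08, "turn": 0},
  {"tx": 0.385, "ty": 0.11, "tz": -0.08, "turn": 0},
  {"tx": 0.4, "ty": 0.115, "tz": -0.08, "turn": 0},
  {"tx": 0.4, "ty": 0.115, "tz": -0.08, "turn": 0},
  {"tx": 0.4, "ty": 0.115, "tz": -0.08, "turn": 0},
  {"tx": 0.4, "ty": 0.115, "tz": -0.08, "turn": 0},
])

```text
time_s: 25.72
eef_pos: [0.4058, 0.2771, 0.3171]
eef_rot: [0.0, 0.46, 0.888, -0.0]
wrist_force: [0.2, 0.3, -0.0]
opening: 0.597
```

Run:
```python
from bench import get_obs,viewer
from h import *
o=get_obs();print(o['time_s'],o['eef_pos'],o['wrist_force'])
p,_=viewer.camera("top");p=p[:,:,::-1].copy();cv2.imwrite("pics/top18.png",p)
c=viewer.get_calibration("top");q=cv2.imread("pics/top0.png")
s,_=viewer.camera("scene");s=s[:,:,::-1].copy()
def pol(img,z,rs,th,A=(.5355,-.102)):
    U=np.array([[proj(c,[A[0]+r*np.cos(t),A[1]+r*np.sin(t),z]) for t in np.radians(th)] for r in rs]).astype(np.float32);return cv2.remap(img,U[...,0],U[...,1],1)
th=np.arange(150,190,.1)
print(np.round([np.median(th[np.nonzero(r.max(1)<130)[0]]) for r in pol(p,.072,np.arange(.065,.095,.005),th)],1))
R=cv2.cvtColor(pol(p,.077,np.arange(.112,.13,.004),th),cv2.COLOR_BGR2HSV)
print([np.round(th[np.nonzero((r[:,0]>15)&(r[:,0]<35)&(r[:,1]>140)&(r[:,2]>140))[0]].mean(),1) for r in R])
a=cv2.resize(p[195:325,280:450],(523,400),interpolation=2);b=cv2.resize(s[180:310,220:350],(270,270),interpolation=2)
C=np.zeros((400,795,3),np.uint8);C[:,:523]=a;C[:270,523:793]=b;cv2.imwrite("pics/fin.png",C)
```

```text
25.7167 [0.40576035 0.27708008 0.31714786] [ 0.18271901  0.31149673 -0.0048299 ]
[175.4 164.9 165.1 174.3 174.1 173.9]
[np.float64(169.4), np.float64(169.4), np.float64(169.2), np.float64(169.3), np.float64(169.3)]
```

View pics/fin.png

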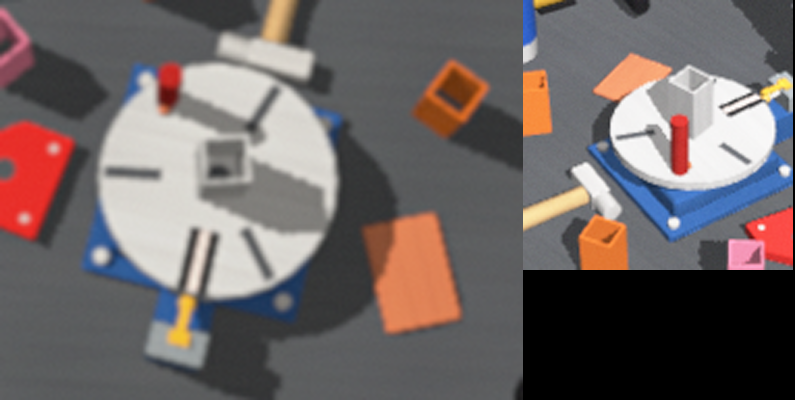

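View pics/top18.png

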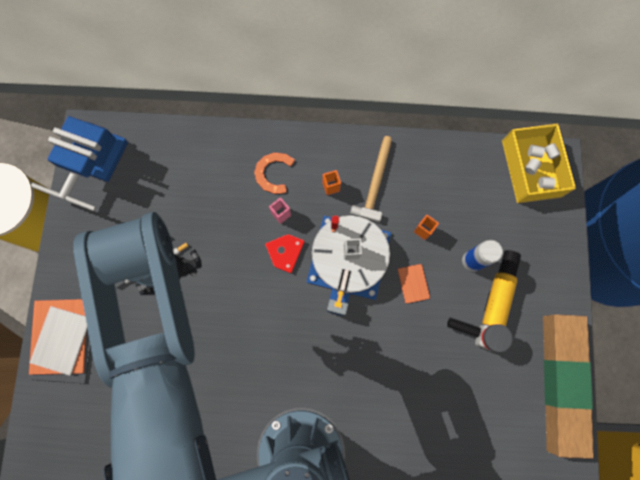

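Run:
```python
from bench import workorder,get_obs
print(workorder.hand_in(),get_obs()['time_s'])
```

```text
the job is handed in; nothing more can be done
the job is handed in; nothing more can be done
```

The faceplate is turned about 80° anticlockwise, its white line meets the yellow pointer, and the job is handed in. The arm was parked clear by 25.7 s.

**How I did it:** I caged the red bar loosely between the half-open fingers and pushed it round with one pad. It took one long push and two small follow-up nudges. The wrist force was only read at the end of each call. The highest reading was about 5.6 N, while going over the bump, so any brief peaks between readings were not seen.

**Last checks:**
- **Line and pointer:** the wrist view puts the line at 169.0° and the pointer at 168.8°. A rougher reading of the top view gives about 169.6° and 169.3°. Both put the plate about 0.3° past the pointer.
- **Tube:** it is upright near the centre by eye; I did not measure its final position.
- **Bystanders:** all look unmoved compared with the first picture, except the pliers. The parked arm partly hides them in the last view, but it never worked near them.

**What disagreed:** the plate did not visibly draw itself to 0 from about -0.065 or -0.035 rad, although the task says the detent should. I pushed it to within about 0.005 rad of 0 instead. That it sits in the detent rests on the line-to-pointer match, not on seeing it snap in.

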